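# Fit the neck-rest bar into the bottle rack

### The arm

A 6-joint arm with a two-finger parallel gripper is mounted at the origin on the work surface. World frame = base frame: x ahead of the robot, y to its left, z up, the work surface at z = 0. Lengths are in m, angles in degrees, forces in N, time in s.
With the tool pointing down it reaches from about 0.35 to 0.875 m from the base axis. Payload 4.2 kg.
Tool frame: the origin (TCP) lies on the centre line of the jaws, within the pads' length; the fingertips stand 11 mm ahead of it and the grasp point (between the pads) lies 8 mm behind it; y points along the fingers, z is the direction in which the jaws open and shut, and the axes are right-handed (so a half turn about y gives the same grasp; the last joint's range is limited). The gripper opens to 87 mm and grips with 3 to 60 N. Pads are 19 mm wide; open, the fingers measure 117 mm over their backs; the gripper's body (75 mm by 190 mm) begins 51 mm behind the grasp point.
Start: joints at [85.921, 22.042, 0.453, 0, -68.411, -14.817], TCP at [0.202, 0.591, 0.234] pointing down, gripper open.
Joint ranges: [-179.83, 179.83], [-69.29, 118.12], [-61.27, 80.66], [-181.25, 117.63], [-171.15, -9.14], [-177.46, 177.46]. Speed limits (degrees/s): [159.86, 159.86, 180, 180, 180, 180].

### API

Orientations are given as a 3x3 rotation matrix whose columns are the frame's x, y, z axes.
In Python, from station import r, optics gives the robot as it stands. The module is installed in compiled form; this text tells all that it offers.
- The arm moves only by the tool step_arm, never from a script. Its argument "moves" is a list that holds one entry, the list of rows, each a list of 7 numbers: the turn, a rotation vector about the tool's x, y, z in rad, then the shift along the tool's x, y, z in cm, then the opening in per cent of the stroke, from 0 (shut) to 100 (fully open). A call has exactly 5 rows; each row is the pose to reach, as a shift and turn from the pose commanded when the call began, along the tool's axes at that moment; what a row does not reach only later rows make up. A row lasts 1/12 s, in which the tool goes at most 41.7 mm and 7.16 degrees, less where a joint would pass 70% of its speed; a pose out of reach is approached as far as the arm can. A call with a gripper value outside its range is refused whole. The fingers move at their own pace and stop on an object; the grip force is fixed at half the most. Time passes only in rows, so rows that repeat a pose let the fingers close, or fill a call up. It gives the time, the measured TCP pose, the force and the opening at its end, in the units of the state.
- r.sense(): the state, without advancing time (a new reading comes with each control period).
- optics.capture(name): name is "scene" or "top" or "wrist"; returns a dict with "image" (400x640x3 uint8, red, green, blue), "fov_y" (degrees; the focal length in pixels is half the picture's height over the tangent of half this angle, whatever the lens; pixels are square), "cx", "cy" (the principal point, pixels), "cam_to_world" (4x4, takes a point from camera to world coordinates). Camera axes: x right, y down, z forward; pixel columns grow to the right and rows downward; lengths in m; the calibration is good to about 2 mm. A picture is of the moment at which its call begins. There is no depth.
- r.finish_job(): hands the job in, once; it reports no verdict.
The state is a dict: "time_s": time; "joints": joint angles; "joint_velocities": joint speeds; "effort": joint torques, N m; "tcp_pos": TCP position; "ee_rot": TCP orientation; "wrist_force": force on the tool from outside, world axes, zero at the start; "moment": the same for the moment, N m; "gripper_width": opening from 0.0 (shut) to 1.0 (fully open).
Only numpy, scipy, OpenCV 4.12 (cv2) and the standard library are available. Lean on these libraries where they do the work, as an engineer would, in place of code of your own. Each camera call takes 0.05 s, during which the arm holds its last target.

### The job

Push the sliding lid of the wooden box right out to its stop, lift out the neck-rest bar and lay it gently, hollows up, across the front of the two ledges of the bottle rack, and let it go there. Then push it back along the ledges, under the upper slat, until it drops into the notches of both ledges and lies level. Do not drop the bar or bang or force it against the rack, and do not disturb the other things on the table.

Things in the scene. Friction and masses are not known exactly. Their poses are not given: they have to be found in the camera images.
- rack: Fixed wooden two-tier bottle rack, open front and rear. Origin on the table, midway between its two ledges, under the centre of their notches; x into the rack from its front, y from ledge to ledge, z up. The tiers slide on posts and are clamped at an unknown height: the flat front of the ledges is 70 to 100 mm above the table, same on both sides; see or feel it.
- lay_foot (a point): Point on the table under the middle of the place to lay the bar, 72 mm in front of the notch centre. Ledges run along rack x at y = +-84 to +-106 mm, flat from rack x = -105 to -14.5 mm. Outside them, side panels rise 14 mm above them and guide the bar's ends, 12 mm thick. Posts at y = +-126 mm, 160 mm tall. Between the ledges it is open, and nothing is above in front of rack x = -15 mm.
- slat_foot (a point): Point on the table (1 mm up) under the notches and the slat. Notches: rack x = -14.5 to +14.5 mm, floor 4 mm below the flat front, then a stop block 6 mm higher than the flat front. The upper slat, rack x = -12 to +12 mm, across the whole width, has its underside 50 mm above the flat front, is 12 mm thick and bars the way from above; a half bottle lies on it, up to 130 mm above the flat front.
- bar_mid (a point): Centre, half-way up, of the neck-rest bar: a loose pale wooden bar 200 mm long (its x), 24 mm wide (its y) and 24 mm high (z up), about 0.1 kg, with two hollows 10 mm deep in its top, at 23 to 74 mm either side of the middle; the middle 46 mm has the full height. It lies on the box's floor, along the box's x.
- bar: The same neck-rest bar; origin at the centre of its underside.
- box: Fixed wooden box, outside 236 mm (x) by 128 mm (y) by 64 mm high, its x pointing to its far end (away from the robot). Origin on the table level, on its middle line, 40 mm from its centre towards the far end. Inner floor 22 mm above the table, inside 220 by 112 mm, 102 mm clear between the lips over the lid's grooves (lips up to 64 mm high). The lid slides along the box's -x, towards the robot, over the low end wall.
- lid (a joint): Travel of the lid in m: 0 shut, 0.22 at its stop, when the whole inside is uncovered. It slides with a friction of about 2 N and stays where it is left; it does not come off.
- lid_pull (a point): Top centre of the cleat on the lid: a dark wooden strip 60 mm long (box y), 14 mm thick (box x), standing 18 mm above the lid's top, which lies 56 mm above the table. With the lid shut it is 50 mm from the box's origin towards +x. Push it along the box's -x from its far side.
- tasting_cup: Small steel cup, 52 mm across, 45 mm high. Bystander, loose: leave it where it stands.
- cork_a: Cork standing on end, 24 mm across, 45 mm high. Bystander, loose: leave it where it stands.
- bottle_a: Green wine bottle, 74 mm across, 290 mm high. Bystander, loose: leave it where it stands.
- bottle_b: Green wine bottle, 74 mm across, 290 mm high. Bystander, loose: leave it where it stands.
- jar: Glass jar, 70 mm across, 90 mm high. Bystander, loose: leave it where it stands.
- corkscrew: T-shaped corkscrew lying flat, 100 mm wide, 20 mm high. Bystander, loose: leave it where it stands.
- notebook: Grey notebook, 150 by 120 by 18 mm. Bystander, loose: leave it where it stands.

How it is judged (in metres and radians):
On the way, in this order (a step that is already met when the one before it is completed fails the run):
1. the lid is slid out to its stop (0.21 m or more) (value of joint lid above 0.21 m), for 0.1 s.
2. the bar lies across the flat front part of both ledges, hollows up, let go (angle between bar_mid's own z axis and vertical below 0.07 rad and contact force between bar and rack above 0.2 N and contact force between the fingers and bar below 0.05 N and height (world z) of bar_mid between 0.07 and 0.118 m and angle between the x axis of bar_mid and the y axis of rack, either way round below 0.2 rad and x of bar_mid in the frame of rack between -0.11 and -0.025 m and y of bar_mid in the frame of rack between -0.016 and 0.016 m), for 0.2 s.
At the end, for the whole second after the job is handed in: The bar rests released and still on the rack, seated in the notches of both ledges: its centre within 5 mm of the notch centre line (rack x) and 12 mm of the rack's middle (rack y), parallel to the rack's y within 0.05 rad, hollows up and level within 0.07 rad (angle between bar_mid's own z axis and vertical below 0.07 rad and contact force between bar and rack above 0.2 N and contact force between the fingers and bar below 0.05 N and height (world z) of bar_mid between 0.07 and 0.118 m and x of bar_mid in the frame of rack between -0.005 and 0.005 m and y of bar_mid in the frame of rack between -0.012 and 0.012 m and angle between the x axis of bar_mid and the y axis of rack, either way round below 0.05 rad and linear speed of bar below 0.02 m/s); the robot touches nothing.
It fails at once if the bar is banged or forced against the rack (over 60 N) (contact force between bar and rack above 60 N).
It fails at once if the bar is dropped: it falls, not held, faster than 0.5 m/s (a fall of over 12 mm) (linear speed of bar above 0.5 m/s and contact force between the fingers and bar below 0.05 N).
It fails at once if a bystander is moved more than 20 mm (distance of any of tasting_cup, cork_a, bottle_a, bottle_b, jar, corkscrew, notebook from where it was at the start of the episode above 0.02 m).
It also fails if it takes over 67 s, if anything falls off the work surface, if the arm or the gripper's body presses on something with over 40 N, if the wrist force passes 120 N, or if a joint passes its speed limit or range.

## Working session

There is one attempt and no reset: what is moved stays moved. The work goes in short steps, Python scripts to look and compute and a tool call to move; the robot and the scene stay as the last step left them, time stands still between calls to the robot, and variables do not carry over. Pictures are saved under pics/ and viewed, and the job is handed in when it is done.

Besides the shell and the picture viewer there is one more tool, called as name(argument=value, ...) on one line, values as JSON. step_arm: Moves the arm, as the interface text tells. Its arguments: {"type":"object","properties":{"moves":{"type":"array"}},"required":["moves"]}

```bash
mkdir -p pics; python3 - <<'E'
from station import r, optics
import cv2
s=r.sense();print({k:s[k] for k in s})
for n in ("scene","top","wrist"):
    c=optics.capture(n);cv2.imwrite(f"pics/{n}0.png",c["image"][:,:,::-1]);print(n,c["fov_y"],c["cx"],c["cy"],c["cam_to_world"])
E
```

```text
{'time_s': 0.0, 'joints': array([ 8.59213626e+01,  2.20904332e+01,  3.78725142e-01, -2.84494240e-02,
       -6.84112441e+01, -1.48140639e+01]), 'joint_velocities': array([-0.02189103, -0.03093535, -0.04932292,  0.03907424, -0.00763195,
        0.05393529]), 'effort': array([ 1.02050697e-03, -3.90666497e+01,  1.87403476e+01,  4.21983093e+00,
        1.10766073e-02, -1.95049847e-04]), 'tcp_pos': array([0.20219446, 0.59076956, 0.23245723]), 'ee_rot': array([[-9.46067312e-01, -6.13160670e-04, -3.23969542e-01],
       [ 3.23970106e-01, -2.10760152e-03, -9.46064970e-01],
       [-1.02708868e-04, -9.99997591e-01,  2.19257863e-03]]), 'wrist_force': array([0.06101527, 0.10563768, 0.86516955]), 'moment': array([0.03687029, 0.01570731, 0.01050982]), 'gripper_width': 0.9992360818477889}
scene 52.2583455267041 328.6536805646194 194.46080332661853 [[ 0.73370931  0.47862773 -0.48227186  1.16759907]
 [ 0.67924522 -0.53466331  0.50275349 -0.59951417]
 [-0.01722131 -0.69645577 -0.71739305  0.96049981]
 [ 0.          0.          0.          1.        ]]
top 54.1617966362774 323.0124947482045 200.20792320225016 [[-0.0276327  -0.98936527  0.14280337  0.40988294]
 [-0.99957378  0.02600221 -0.01327161  0.03328097]
 [ 0.00941727 -0.14310923 -0.9896621   1.36542757]
 [ 0.          0.          0.          1.        ]]
wrist 59.896490080648995 314.2214086693425 197.16769198372927 [[-0.32459734 -0.90305661 -0.28129223  0.27999   ]
 [-0.94584735  0.31087113  0.0934448   0.56578874]
 [ 0.00305969  0.29639145 -0.95506165  0.38378937]
 [ 0.          0.          0.          1.        ]]
```

View pics/scene0.png

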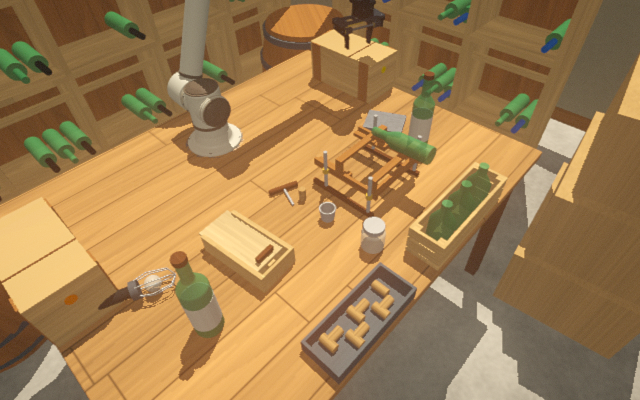

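View pics/top0.png

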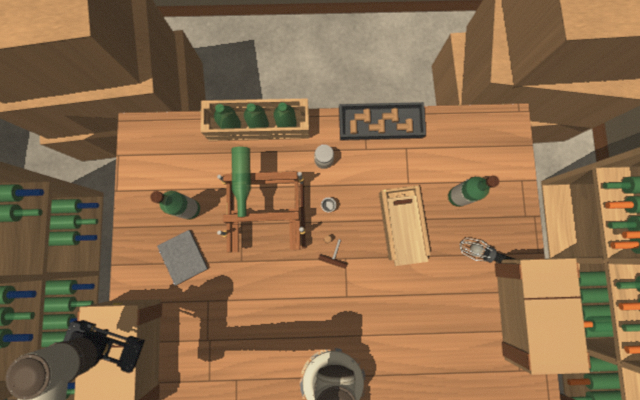

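View pics/wrist0.png

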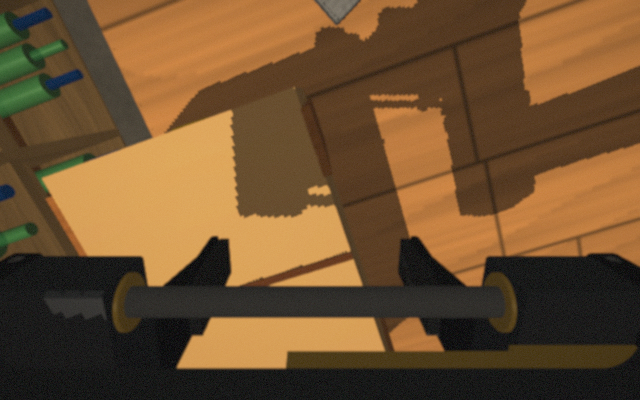

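```bash
python3 - <<'E'
import cv2
a=cv2.imread("pics/top0.png");cv2.imwrite("pics/top0r.png",cv2.resize(a[130:270,205:325],None,fx=5,fy=5,interpolation=2)[:600])
cv2.imwrite("pics/top0b.png",cv2.resize(a[170:275,370:440],None,fx=5.5,fy=5.5,interpolation=2))
a=cv2.imread("pics/scene0.png");cv2.imwrite("pics/scene0r.png",cv2.resize(a[110:230,300:450],None,fx=5,fy=5,interpolation=2))
E
```

```text
(no output)
```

View pics/top0r.png

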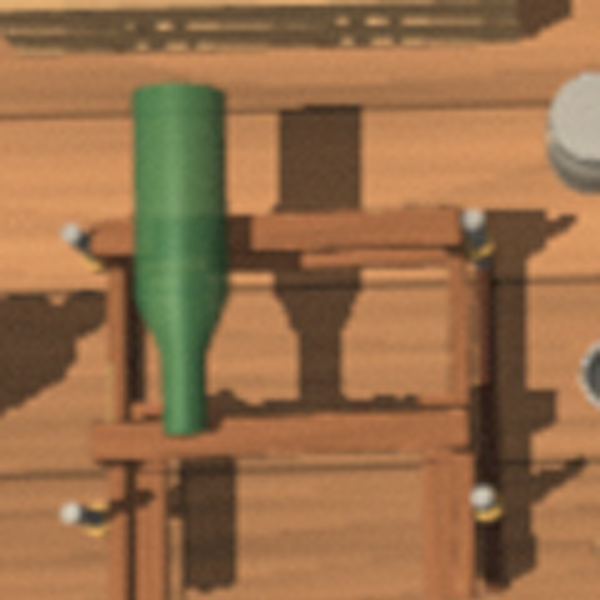

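View pics/scene0r.png

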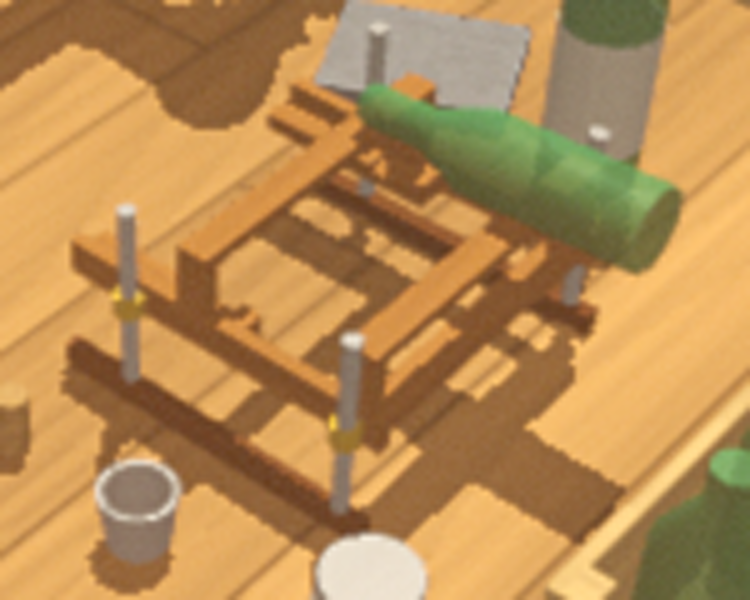

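View pics/top0b.png

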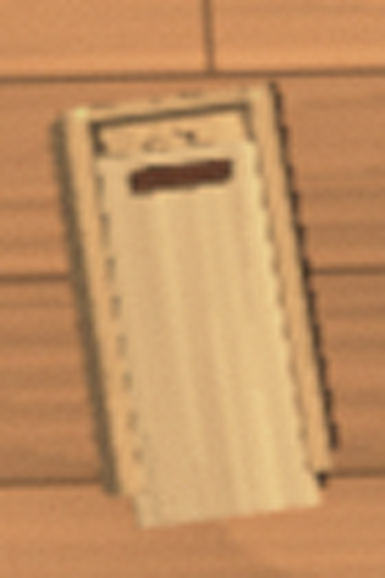

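```bash
cat > h.py <<'E'
import numpy as np,cv2
from station import r,optics
def ray(c,u,v):
    f=200/np.tan(np.radians(c["fov_y"]/2));M=c["cam_to_world"]
    d=M[:3,:3]@np.array([(u-c["cx"])/f,(v-c["cy"])/f,1]);return M[:3,3],d
def onz(c,u,v,z):
    o,d=ray(c,u,v);return o+d*(z-o[2])/d[2]
def tri(c1,p1,c2,p2):
    o1,d1=ray(c1,*p1);o2,d2=ray(c2,*p2)
    t=np.linalg.lstsq(np.c_[d1,-d2],o2-o1,rcond=None)[0]
    a=o1+t[0]*d1;b=o2+t[1]*d2;return (a+b)/2,np.linalg.norm(a-b)
def proj(c,p):
    f=200/np.tan(np.radians(c["fov_y"]/2));M=c["cam_to_world"]
    q=M[:3,:3].T@(np.asarray(p)-M[:3,3]);return np.array([c["cx"]+f*q[0]/q[2],c["cy"]+f*q[1]/q[2]])
E
python3 - <<'E'
from h import *
np.set_printoptions(precision=4,suppress=True)
t=optics.capture("top");s=optics.capture("scene")
T=[(219,177),(299.6,174),(219,232.6),(301.8,229.4)]
S=[(419.6,136.4),(370.4,178.4),(375.4,116.4),(325.2,152.4)]
for a,b in zip(T,S): print(tri(t,a,s,b),onz(t,*a,.16),onz(s,*b,.16))
# hi-res crops
for n,c,(x0,y0,x1,y1) in (("topL",t,(222,210,262,255)),("topR",t,(285,210,315,255)),("sceneF",s,(310,145,400,205)),("topbox",t,(378,178,436,272))):
    im=c["image"][y0:y1,x0:x1,::-1];k=min(800//(x1-x0),600//(y1-y0));cv2.imwrite(f"pics/{n}.png",cv2.resize(im,None,fx=k,fy=k,interpolation=2));print(n,k,x0,y0)
E
```

```text
(array([0.6674, 0.3425, 0.1571]), np.float64(0.0025817084031328546)) [0.6658 0.3408 0.16  ] [0.6699 0.3404 0.16  ]
(array([0.671 , 0.0897, 0.1556]), np.float64(0.0030441714344988215)) [0.6689 0.0884 0.16  ] [0.6746 0.0872 0.16  ]
(array([0.4926, 0.3411, 0.1531]), np.float64(0.0008397761569882581)) [0.4918 0.339  0.16  ] [0.4986 0.3334 0.16  ]
(array([0.4964, 0.0866, 0.1566]), np.float64(0.004124247510253234)) [0.4948 0.0849 0.16  ] [0.5005 0.0853 0.16  ]
topL 13 222 210
topR 13 285 210
sceneF 8 310 145
topbox 6 378 178
```

View pics/topL.png

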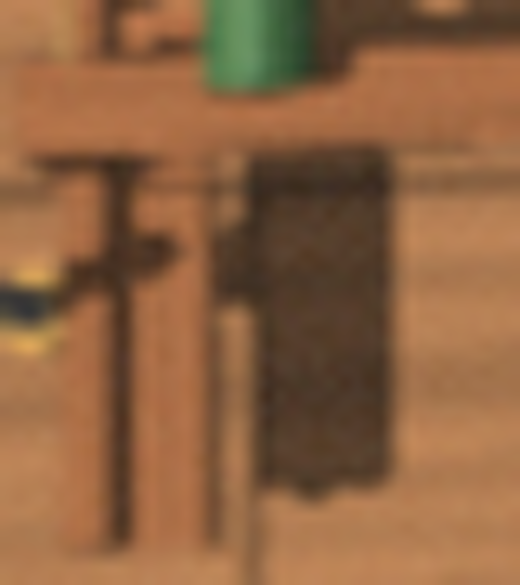

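View pics/topR.png

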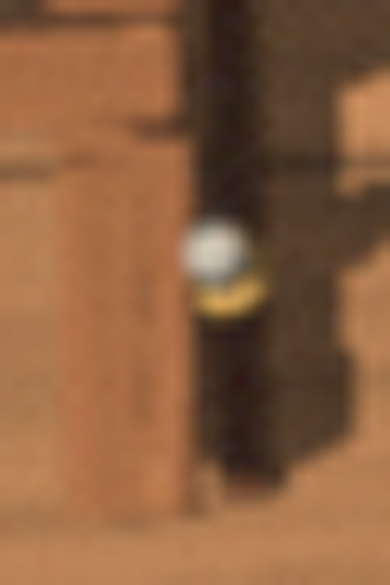

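View pics/sceneF.png

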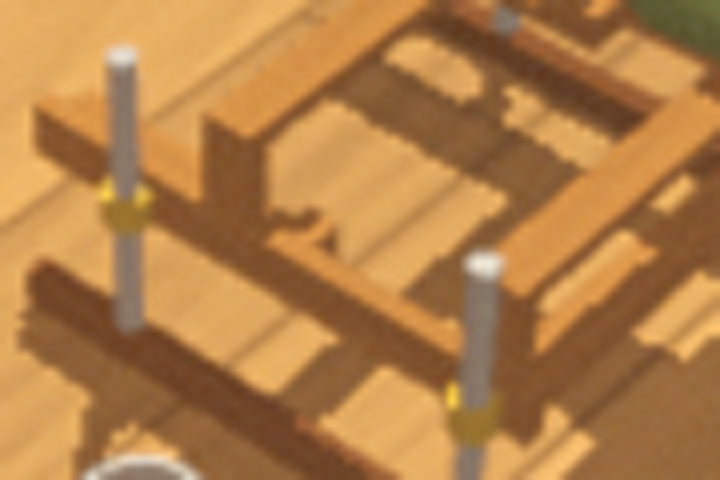

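View pics/topbox.png

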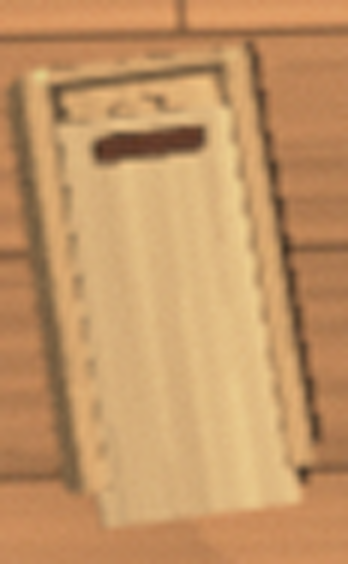

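```bash
python3 - <<'E'
from h import *
np.set_printoptions(precision=4,suppress=True)
t=optics.capture("top");s=optics.capture("scene")
P={k:onz(t,*v,.064) for k,v in dict(FL=(381.3,190),FR=(419.7,185),NL=(389.7,259.7),NR=(430.5,255.5)).items()}
print(P); print(np.linalg.norm(P['FL']-P['FR']),np.linalg.norm(P['FL']-P['NL']),np.linalg.norm(P['FR']-P['NR']),(P['FL']+P['FR']+P['NL']+P['NR'])/4)
for a,b in (('NL','FL'),('NR','FR')): d=P[b]-P[a];print(np.degrees(np.arctan2(d[1],d[0])))
d=P['FL']-P['FR'];print('y',np.degrees(np.arctan2(-d[0],d[1])))
print('cleat',[onz(t,378+u/6,178+v/6,.074)for u,v in((93,138),(203,124),(205,145),(97,160))])
print('lid far',[onz(t,378+u/6,178+v/6,.056)for u,v in((58,122),(222,105),(105,525),(300,500))])
print(tri(t,(299.6,249.4),s,(314.75,158.1)))
for z in(.15,.14): print('slat',z,onz(t,224,221.9,z),onz(t,262,221.7,z),onz(t,224,215,z),onz(t,298,219.7,z))
for z in(.1,.09): print('ledge front',z,onz(t,232,251.9,z),onz(t,237,251.9,z),onz(t,298,249.4,z))
im=s["image"][200:300,195:300,::-1];cv2.imwrite("pics/scbox.png",cv2.resize(im,None,fx=6,fy=6,interpolation=2))
E
```

```text
{'FL': array([ 0.6273, -0.1821,  0.064 ]), 'FR': array([ 0.6411, -0.3132,  0.064 ]), 'NL': array([ 0.3939, -0.1984,  0.064 ]), 'NR': array([ 0.4039, -0.334 ,  0.064 ])}
0.13184529982065069 0.23398419148920455 0.23814475196391346 [ 0.5166 -0.2569  0.064 ]
3.994213888826863
5.015601033717487
y 5.998588405236987
cleat [array([ 0.5874, -0.2194,  0.074 ]), array([ 0.5936, -0.2812,  0.074 ]), array([ 0.5818, -0.2816,  0.074 ]), array([ 0.575 , -0.2209,  0.074 ])]
lid far [array([ 0.5995, -0.2036,  0.056 ]), array([ 0.6068, -0.297 ,  0.056 ]), array([ 0.3743, -0.218 ,  0.056 ]), array([ 0.385 , -0.3267,  0.056 ])]
(array([0.4367, 0.098 , 0.0922]), np.float64(0.004667588050682826))
slat 0.15 [0.5253 0.3264 0.15  ] [0.5227 0.2086 0.15  ] [0.5468 0.3266 0.15  ] [0.526  0.0966 0.15  ]
slat 0.14 [0.5262 0.3288 0.14  ] [0.5237 0.21   0.14  ] [0.548 0.329 0.14 ] [0.5269 0.0971 0.14  ]
ledge front 0.1 [0.433  0.3121 0.1   ] [0.4326 0.2962 0.1   ] [0.4352 0.1009 0.1   ]
ledge front 0.09 [0.4332 0.3143 0.09  ] [0.4328 0.2983 0.09  ] [0.4354 0.1015 0.09  ]
```

View pics/scbox.png

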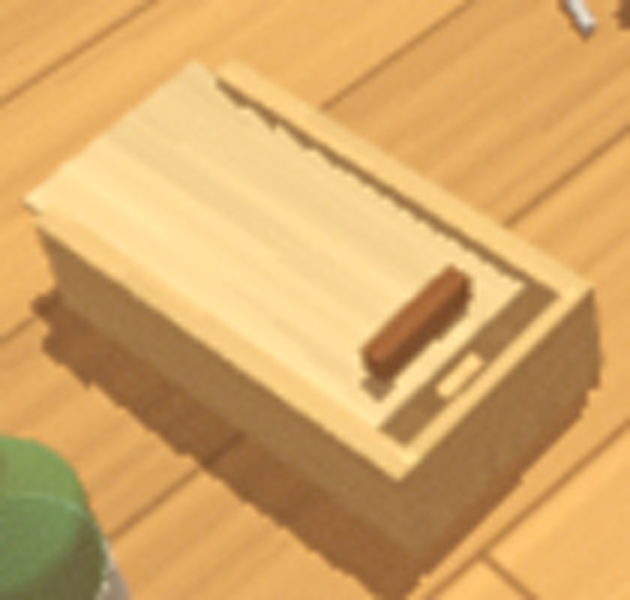

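```bash
cat >> h.py <<'E'
from scipy.spatial.transform import Rotation as Ro
def plan(p,z=None,y=(0,0,-1),wp=True):
    """deltas to target TCP pos p, with tool z dir z, tool y dir y"""
    s=r.sense();R=s["ee_rot"];x=s["tcp_pos"]
    if z is not None:
        y=np.array(y,float);y/=np.linalg.norm(y);z=np.array(z,float);z-=y*(y@z);z/=np.linalg.norm(z)
        T=np.c_[np.cross(y,z),y,z];rv=Ro.from_matrix(R.T@T).as_rotvec()
    else: rv=np.zeros(3)
    print("t",round(s["time_s"],2),"tcp",x.round(4),"F",s["wrist_force"].round(1),"w",round(s["gripper_width"],3),"j",s["joints"].round(0))
    print("rot",rv.round(3),"shift cm",(R.T@(np.array(p)-x)*100).round(2))
E
python3 - <<'E'
from h import *
plan((.613,-.2483,.15),(.087,-.996,0))
plan((.40,.17,.25),(.087,-.996,0))
E
```

```text
t 0.35 tcp [0.2023 0.5912 0.2333] F [-0.5  0.   0.7] w 1.002 j [ 86.  22.   0.  -0. -68. -15.]
rot [-0.001 -0.417  0.   ] shift cm [-66.04   8.37  66.12]
t 0.35 tcp [0.2023 0.5912 0.2333] F [-0.5  0.   0.7] w 1.002 j [ 86.  22.   0.  -0. -68. -15.]
rot [-0.001 -0.417  0.   ] shift cm [-32.34  -1.65  33.45]
```

step_arm(moves=[[[0,-0.1,0,-2.8,-0.3,2.9,50],[0,-0.2,0,-5.6,-0.6,5.8,0],[0,-0.3,0,-8.4,-1.2,8.7,0],[0,-0.4,0,-11.2,-1.6,11.6,0],[0,-0.417,0,-14,-1.6,14.5,0]]])

```text
time_s: 0.77
tcp_pos: [0.2885, 0.4075, 0.2505]
ee_rot: [[-0.996, 0.001, 0.092], [-0.092, 0.002, -0.996], [-0.001, -1.0, -0.002]]
wrist_force: [0.6, -0.5, 0.3]
gripper_width: 0.704
```

```bash
python3 - <<'E'
from h import *
plan((.45,.07,.25),(.087,-.996,0))
plan((.613,-.2483,.15),(.087,-.996,0))
E
```

```text
t 0.77 tcp [0.2885 0.4075 0.2505] F [ 0.6 -0.5  0.3] w 0.704 j [ 73.   9. -15.   0. -66.  22.]
rot [ 0.002  0.005 -0.001] shift cm [-1.299e+01  1.000e-02  3.508e+01]
t 0.77 tcp [0.2885 0.4075 0.2505] F [ 0.6 -0.5  0.3] w 0.704 j [ 73.   9. -15.   0. -66.  22.]
rot [ 0.002  0.005 -0.001] shift cm [-26.29   9.97  68.29]
```

step_arm(moves=[[[0,0,0,-1.5,0,3.9,0],[0,0,0,-3,0,7.8,0],[0,0,0,-4.5,0,11.6,0],[0,0,0,-6,0,15.5,0],[0,0,0,-7.5,0,19.4,0]]])

```text
time_s: 1.18
tcp_pos: [0.3797, 0.2204, 0.25]
ee_rot: [[-0.996, 0.001, 0.088], [-0.088, 0.001, -0.996], [-0.001, -1.0, -0.001]]
wrist_force: [0.4, 0.1, -0.3]
gripper_width: 0.326
```

step_arm(moves=[[[0,0,0,-1.5,0,3.9,0],[0,0,0,-3,0,7.8,0],[0,0,0,-4.5,0,11.6,0],[0,0,0,-6,0,15.5,0],[0,0,0,-7.5,0,19.4,0]]])

```text
time_s: 1.6
tcp_pos: [0.4713, 0.0337, 0.25]
ee_rot: [[-0.996, 0.001, 0.087], [-0.087, 0.0, -0.996], [-0.001, -1.0, -0.0]]
wrist_force: [1.9, 0.8, -0.2]
gripper_width: 0.023
```

```bash
python3 - <<'E'
from h import *
plan((.613,-.2483,.15),(.087,-.996,0))
E
```

```text
t 1.6 tcp [0.4713 0.0337 0.25  ] F [ 1.9  0.8 -0.2] w 0.023 j [ 24.   6. -19.  -0. -65.  71.]
rot [ 0.     0.    -0.001] shift cm [-11.64  10.    29.34]
```

step_arm(moves=[[[0,0,0,-1.5,0,3.8,0],[0,0,0,-3,0,7.6,0],[0,0,0,-4.5,1,11.4,0],[0,0,0,-6,2,15.2,0],[0,0,0,-7.5,3,19,0]]])

```text
time_s: 2.02
tcp_pos: [0.5623, -0.1481, 0.2197]
ee_rot: [[-0.996, 0.001, 0.087], [-0.087, 0.0, -0.996], [-0.001, -1.0, -0.0]]
wrist_force: [0.9, -0.5, 0.8]
gripper_width: 0.003
```

step_arm(moves=[[[0,0,0,-1.5,2,3,0],[0,0,0,-3,4,6,0],[0,0,0,-4.1,6,9,0],[0,0,0,-4.1,7,10.3,0],[0,0,0,-4.1,7,10.3,0]]])

```text
time_s: 2.43
tcp_pos: [0.6097, -0.2473, 0.1454]
ee_rot: [[-0.997, -0.007, 0.083], [-0.083, 0.001, -0.997], [0.007, -1.0, -0.002]]
wrist_force: [0.3, -0.3, 0.2]
gripper_width: 0.009
```

```bash
python3 - <<'E'
from h import *
plan((.613,-.2483,.076),(.087,-.996,0))
np.set_printoptions(precision=2,suppress=True)
c=optics.capture("wrist");cv2.imwrite("pics/w1.png",c["image"][:,:,::-1]);print(repr(c["cam_to_world"]))
E
```

```text
t 2.43 tcp [ 0.6097 -0.2473  0.1454] F [ 0.3 -0.3  0.2] w 0.009 j [ -8.  29.  -1.  -0. -60. 103.]
rot [ 0.002 -0.004  0.007] shift cm [-0.37  6.94  0.14]
array([[ 0.08, -0.95, -0.3 ,  0.69],
       [-1.  , -0.08, -0.02, -0.24],
       [-0.  ,  0.3 , -0.95,  0.3 ],
       [ 0.  ,  0.  ,  0.  ,  1.  ]])
```

View pics/w1.png

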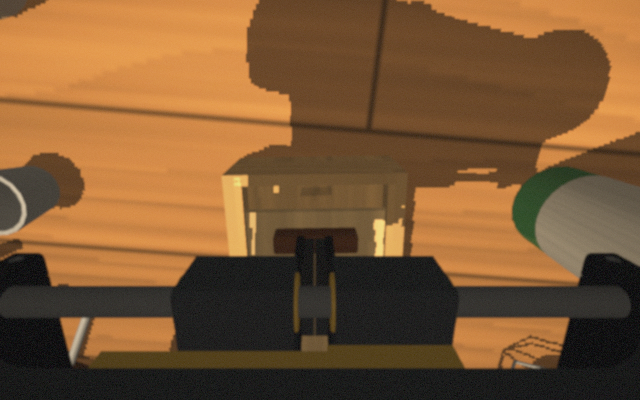

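```bash
python3 - <<'E'
from h import *
np.set_printoptions(precision=4,suppress=True)
c=optics.capture("wrist");im=c["image"][160:260,210:430,::-1];cv2.imwrite("pics/w1z.png",cv2.resize(im,None,fx=3.6,fy=3.6,interpolation=2))
for u,v in((274,229),(357,228)): print(onz(c,u,v,.074))
for u,v in((222,176),(409,174)): print(onz(c,u,v,.064))
E
```

```text
[ 0.5966 -0.218   0.074 ]
[ 0.6022 -0.2757  0.074 ]
[ 0.629  -0.1792  0.064 ]
[ 0.6413 -0.3084  0.064 ]
```

View pics/w1z.png

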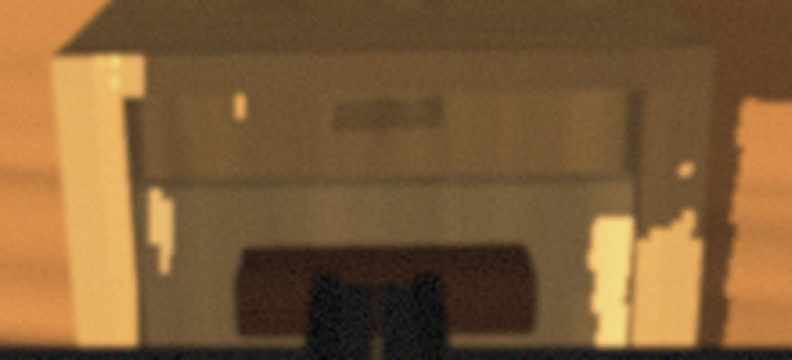

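step_arm(moves=[[[0,0,0.004,-0.2,3,0,0],[0,0,0.007,-0.4,5.5,0,0],[0,0,0.007,-0.4,6.5,0,0],[0,0,0.007,-0.4,6.9,0,0],[0,0,0.007,-0.4,6.9,0,0]]])

```text
time_s: 2.95
tcp_pos: [0.6156, -0.2439, 0.0814]
ee_rot: [[-0.996, 0.007, 0.089], [-0.089, 0.0, -0.996], [-0.007, -1.0, 0.0]]
wrist_force: [-0.5, -0.8, 1.0]
gripper_width: 0.003
```

```bash
python3 - <<'E'
from h import *
plan((.387,-.268,.076),(.087,-.996,0))
E
```

```text
t 2.95 tcp [ 0.6156 -0.2439  0.0814] F [-0.5 -0.8  1. ] w 0.003 j [ -8.  33.  -5.  -0. -52. 103.]
rot [-0.     0.002 -0.007] shift cm [22.99  0.38  0.38]
```

step_arm(moves=[[[0,0,0,0,0.4,0.3,0],[0,0,0,1,0.4,0.3,0],[0,0,0,2,0.4,0.3,0],[0,0,0,3,0.4,0.3,0],[0,0,0,4.5,0.4,0.3,0]]])

```text
time_s: 3.37
tcp_pos: [0.5719, -0.2521, 0.0779]
ee_rot: [[-0.996, 0.012, 0.088], [-0.088, -0.001, -0.996], [-0.012, -1.0, 0.002]]
wrist_force: [2.6, -1.9, 1.8]
gripper_width: 0.011
```

step_arm(moves=[[[0,0,0,1.6,0,0,0],[0,0,0,3.2,0,0,0],[0,0,0,4.8,0,0,0],[0,0,0,6.4,0,0,0],[0,0,0,8,0,0,0]]])

```text
time_s: 3.78
tcp_pos: [0.4916, -0.2595, 0.0777]
ee_rot: [[-0.996, 0.013, 0.088], [-0.088, -0.002, -0.996], [-0.012, -1.0, 0.003]]
wrist_force: [3.5, -1.7, 1.8]
gripper_width: 0.002
```

```bash
python3 - <<'E'
from h import *
plan((.404,-.267,.076),(.087,-.996,0))
E
```

```text
t 3.78 tcp [ 0.4916 -0.2595  0.0777] F [ 3.5 -1.7  1.8] w 0.002 j [-11.  24. -21.  -0. -44. 106.]
rot [-0.003  0.001 -0.012] shift cm [ 8.8   0.07 -0.03]
```

Contact and sliding (about 3 N).

step_arm(moves=[[[0,0,0,1.6,0,0,0],[0,0,0,3.2,0,0,0],[0,0,0,4.8,0,0,0],[0,0,0,6.4,0,0,0],[0,0,0,7.6,0,0,0]]])

```text
time_s: 4.2
tcp_pos: [0.4151, -0.2658, 0.0769]
ee_rot: [[-0.996, 0.011, 0.087], [-0.087, -0.001, -0.996], [-0.011, -1.0, 0.002]]
wrist_force: [3.3, -0.6, 1.3]
gripper_width: 0.002
```

step_arm(moves=[[[0,0,0,0.3,0,0,0],[0,0,0,0.6,0,0,0],[0,0,0,0.9,0,0,0],[0,0,0,1.2,0,0,0],[0,0,0,1.4,0,0,0]]])

```text
time_s: 4.62
tcp_pos: [0.4062, -0.2664, 0.0761]
ee_rot: [[-0.996, 0.017, 0.087], [-0.087, -0.001, -0.996], [-0.017, -1.0, 0.002]]
wrist_force: [11.8, 6.3, -3.2]
gripper_width: 0.011
```

```bash
python3 - <<'E'
from h import *
plan((.404,-.267,.076),(.087,-.996,0))
c=optics.capture("top");im=c["image"][180:280,360:450,::-1];cv2.imwrite("pics/t2.png",cv2.resize(im,None,fx=6,fy=6,interpolation=2))
E
```

```text
t 4.62 tcp [ 0.4062 -0.2664  0.0761] F [11.8  6.3 -3.2] w 0.011 j [-14.  19. -31.  -0. -39. 109.]
rot [-0.002  0.    -0.017] shift cm [0.23 0.   0.04]
```

View pics/t2.png

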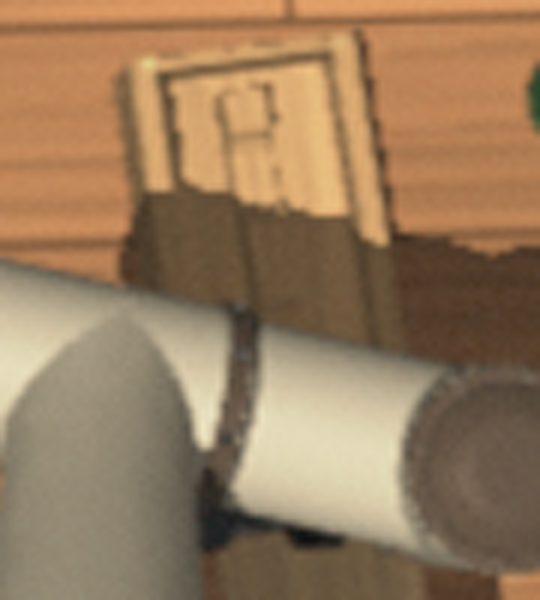

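step_arm(moves=[[[0,0,0,-1,0,0,0],[0,0,0,-2,0,0,0],[0,0,0,-3,-3,0,20],[0,0,0,-5,-6,0,55],[0,0,0,-8,-8,0,55]]])

```text
time_s: 5.08
tcp_pos: [0.4797, -0.2595, 0.1574]
ee_rot: [[-0.996, 0.004, 0.086], [-0.086, 0.001, -0.996], [-0.004, -1.0, -0.0]]
wrist_force: [0.4, -0.7, -0.7]
gripper_width: 0.156
```

step_arm(moves=[[[0,0,0.01,-2,-1,0,55],[0,0,0.017,-3,-1,0,55],[0,0,0.017,-3,-1,0,55],[0,0,0.017,-3,-1,0,55],[0,0,0.017,-3,-1,0,55]]])

```text
time_s: 5.5
tcp_pos: [0.5082, -0.2565, 0.164]
ee_rot: [[-0.996, 0.018, 0.086], [-0.086, 0.004, -0.996], [-0.019, -1.0, -0.002]]
wrist_force: [-0.5, -0.1, 0.2]
gripper_width: 0.504
```

```bash
python3 - <<'E'
from h import *
np.set_printoptions(precision=4,suppress=True)
plan((.515,-.257,.15),(.087,-.996,0))
c=optics.capture("wrist");cv2.imwrite("pics/w3.png",c["image"][:,:,::-1]);
np.save("c3.npy",c["cam_to_world"]);
c=optics.capture("top");im=c["image"][170:300,360:450,::-1];cv2.imwrite("pics/t3.png",cv2.resize(im,None,fx=4.6,fy=4.6,interpolation=2))
E
```

```text
t 5.5 tcp [ 0.5082 -0.2565  0.164 ] F [-0.5 -0.1  0.2] w 0.504 j [-11.  20. -14.  -0. -56. 106.]
rot [ 0.002 -0.001 -0.019] shift cm [-0.65  1.41  0.11]
```

View pics/w3.png

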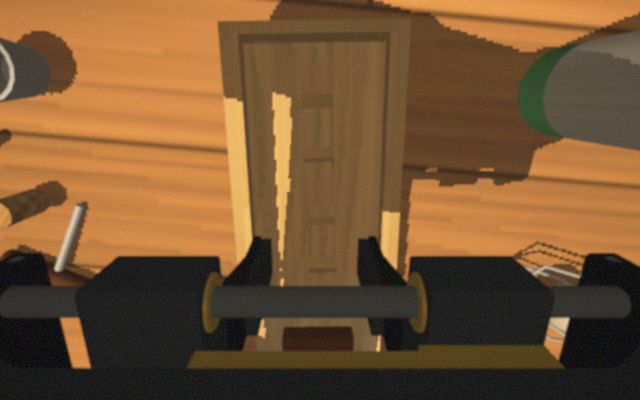

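View pics/t3.png

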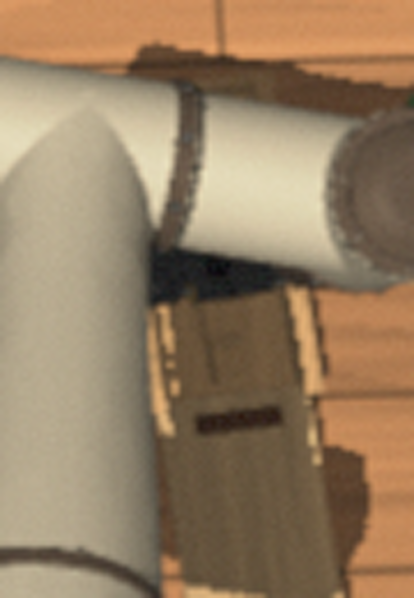

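```bash
python3 - <<'E'
from h import *
a=cv2.imread("pics/w3.png")[20:290,215:415];g=cv2.createCLAHE(6,(4,4)).apply(cv2.cvtColor(a,6));cv2.imwrite("pics/w3z.png",cv2.resize(g,None,fx=2.2,fy=2.2,interpolation=2))
a=cv2.resize(a,None,fx=2.2,fy=2.2,interpolation=2);a=np.clip(a.astype(float)*1.8-40,0,255).astype(np.uint8);cv2.imwrite("pics/w3y.png",np.hstack([cv2.cvtColor(cv2.imread("pics/w3z.png",0),8),a])[:600])
E
```

```text
(no output)
```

View pics/w3y.png

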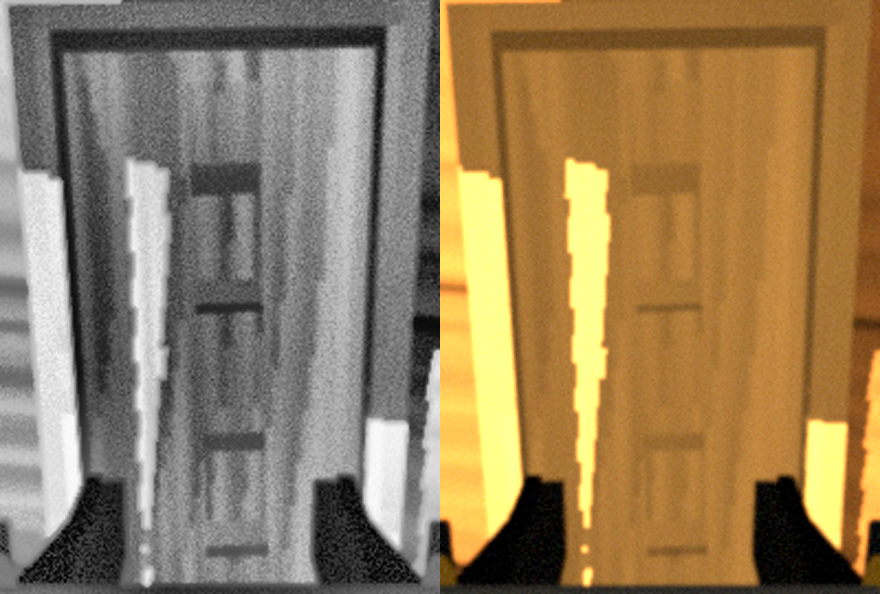

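```bash
python3 - <<'E'
from h import *
np.set_printoptions(precision=4,suppress=True)
c=optics.capture("wrist");print(c["cam_to_world"][:3,3], r.sense()["tcp_pos"])
for u,v in((190,163),(258,163),(190,193),(258,193),(196,303),(262,303),(200,313),(204,433),(264,433),(264,450),(207,545),(267,545),(267,556)):
    U=215+u/2.2;V=20+v/2.2;print(u,v,onz(c,U,V,.046)[:2],onz(c,U,V,.036)[:2],onz(c,U,V,.022)[:2])
E
```

```text
[ 0.5874 -0.249   0.3177] [ 0.5091 -0.2569  0.1652]
190 163 [ 0.5887 -0.2392] [ 0.5887 -0.2388] [ 0.5888 -0.2383]
258 163 [ 0.5907 -0.2623] [ 0.5908 -0.2628] [ 0.591  -0.2635]
190 193 [ 0.5788 -0.2399] [ 0.5785 -0.2396] [ 0.578  -0.2391]
258 193 [ 0.5808 -0.2633] [ 0.5806 -0.2638] [ 0.5802 -0.2645]
196 303 [ 0.5409 -0.245 ] [ 0.5392 -0.2448] [ 0.5368 -0.2446]
262 303 [ 0.5429 -0.2685] [ 0.5413 -0.2692] [ 0.539  -0.2703]
200 313 [ 0.5374 -0.2467] [ 0.5355 -0.2466] [ 0.533  -0.2465]
204 433 [ 0.492  -0.2518] [ 0.4885 -0.2519] [ 0.4835 -0.252 ]
264 433 [ 0.4939 -0.2743] [ 0.4905 -0.2752] [ 0.4857 -0.2765]
264 450 [ 0.4871 -0.275 ] [ 0.4834 -0.2759] [ 0.4783 -0.2773]
207 545 [ 0.4456 -0.2567] [ 0.4404 -0.257 ] [ 0.4331 -0.2574]
267 545 [ 0.4476 -0.2802] [ 0.4425 -0.2814] [ 0.4353 -0.283 ]
267 556 [ 0.4429 -0.2807] [ 0.4375 -0.2819] [ 0.4301 -0.2835]
```

```bash
python3 - <<'E'
from h import *
plan((.5155,-.260,.09),(.122,-.9925,0))
E
```

```text
t 5.65 tcp [ 0.5091 -0.2569  0.1652] F [ 0.2 -0.3 -1.2] w 0.539 j [-11.  20. -14.  -0. -56. 106.]
rot [ 0.    -0.036 -0.022] shift cm [-0.45  7.53  0.37]
```

step_arm(moves=[[[0,-0.018,-0.01,-0.2,2,0.2,55],[0,-0.036,-0.022,-0.4,4,0.4,55],[0,-0.036,-0.022,-0.5,6,0.4,55],[0,-0.036,-0.022,-0.5,7,0.4,55],[0,-0.036,-0.022,-0.5,7.5,0.4,55]]])

```text
time_s: 6.07
tcp_pos: [0.5161, -0.2601, 0.0893]
ee_rot: [[-0.992, -0.002, 0.122], [-0.122, 0.001, -0.992], [0.002, -1.0, -0.001]]
wrist_force: [0.2, 0.1, 1.3]
gripper_width: 0.555
```

step_arm(moves=[[[0,0,0,0,0,0,55],[0,0,0,0,0,0,55],[0,0,0,0,0,0,55],[0,0,0,0,0,0,55],[0,0,0,0,0,0,55]]])

```text
time_s: 6.48
tcp_pos: [0.518, -0.2604, 0.0922]
ee_rot: [[-0.992, 0.004, 0.123], [-0.123, -0.001, -0.992], [-0.004, -1.0, 0.001]]
wrist_force: [-0.0, -0.9, 0.4]
gripper_width: 0.556
```

```bash
python3 - <<'E'
from h import *
plan((.5155,-.260,.0365),(.122,-.9925,0))
c=optics.capture("wrist");cv2.imwrite("pics/w4.png",c["image"][:,:,::-1]);
E
```

```text
t 6.48 tcp [ 0.518  -0.2604  0.0922] F [-0.  -0.9  0.4] w 0.556 j [-11.  26. -17.  -0. -48. 108.]
rot [-0.001  0.001 -0.004] shift cm [ 0.27  5.57 -0.07]
```

View pics/w4.png

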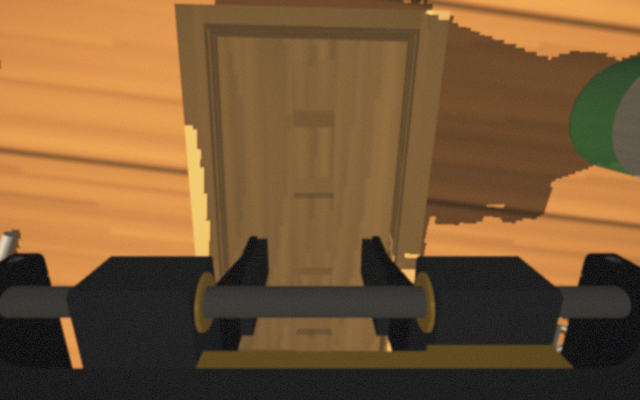

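step_arm(moves=[[[0,0,-0.004,0.2,2,0,55],[0,0,-0.004,0.25,4,0,55],[0,0,-0.004,0.25,5,0,55],[0,0,-0.004,0.25,5.55,0,55],[0,0,-0.004,0.25,5.55,0,55]]])

```text
time_s: 6.95
tcp_pos: [0.5147, -0.2605, 0.0347]
ee_rot: [[-0.992, -0.004, 0.123], [-0.123, -0.0, -0.992], [0.004, -1.0, -0.0]]
wrist_force: [0.0, -0.0, -0.1]
gripper_width: 0.549
```

step_arm(moves=[[[0,0,0,0,0,0,55],[0,0,0,0,0,0,50],[0,0,0,0,0,0,40],[0,0,0,0,0,0,32],[0,0,0,0,0,0,20]]])

```text
time_s: 7.37
tcp_pos: [0.5156, -0.2606, 0.0364]
ee_rot: [[-0.992, -0.001, 0.123], [-0.123, -0.001, -0.992], [0.001, -1.0, 0.001]]
wrist_force: [-0.1, -0.2, -0.4]
gripper_width: 0.354
```

```bash
python3 - <<'E'
from h import *
plan((.5155,-.260,.0365),(.122,-.9925,0))
c=optics.capture("wrist");cv2.imwrite("pics/w5.png",c["image"][:,:,::-1]);
E
```

```text
t 7.37 tcp [ 0.5156 -0.2606  0.0364] F [-0.1 -0.2 -0.4] w 0.354 j [-11.  30. -20.   0. -41. 108.]
rot [-0.001  0.001  0.001] shift cm [ 0.   -0.01 -0.06]
```

View pics/w5.png

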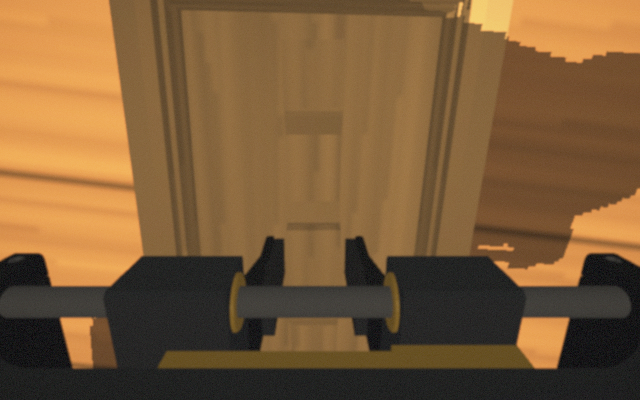

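Straddling the bar well; close on it, then lift.

step_arm(moves=[[[0,0,0,0,0,0,15],[0,0,0,0,0,0,10],[0,0,0,0,0,0,0],[0,0,0,0,0,0,0],[0,0,0,0,0,0,0]]])

```text
time_s: 7.83
tcp_pos: [0.5154, -0.2606, 0.0361]
ee_rot: [[-0.992, -0.002, 0.123], [-0.123, -0.001, -0.992], [0.002, -1.0, 0.001]]
wrist_force: [-0.5, 0.7, 3.5]
gripper_width: 0.273
```

step_arm(moves=[[[0,0,0,0,-0.5,0,0],[0,0,0,0,-1.5,0,0],[0,0,0,0,-3,0,0],[0,0,0,0,-5,0,0],[0,0,0,0,-7,0,0]]])

```text
time_s: 8.25
tcp_pos: [0.5149, -0.2604, 0.1065]
ee_rot: [[-0.992, -0.003, 0.123], [-0.123, -0.0, -0.992], [0.003, -1.0, 0.0]]
wrist_force: [-0.9, -1.1, -0.2]
gripper_width: 0.275
```

step_arm(moves=[[[0,0,0,0,-2,0,0],[0,0,0,0,-4,0,0],[0,0,0,0,-6,0,0],[0,0,0,0,-8,0,0],[0,0,0,0,-9,0,0]]])

```text
time_s: 8.67
tcp_pos: [0.5165, -0.2608, 0.1991]
ee_rot: [[-0.992, 0.003, 0.123], [-0.123, -0.002, -0.992], [-0.002, -1.0, 0.003]]
wrist_force: [0.7, -0.5, -1.1]
gripper_width: 0.273
```

```bash
python3 - <<'E'
from h import *
plan((.448,.2125,.20),(1,.012,0))
c=optics.capture("wrist");cv2.imwrite("pics/w6.png",c["image"][:,:,::-1]);
c=optics.capture("scene");cv2.imwrite("pics/s6.png",c["image"][:,:,::-1]);
E
```

```text
t 8.67 tcp [ 0.5165 -0.2608  0.1991] F [ 0.7 -0.5 -1.1] w 0.273 j [-11.  19.  -9.   0. -61. 108.]
rot [-0.004 -1.459 -0.   ] shift cm [  0.96  -0.22 -47.82]
```

View pics/w6.png

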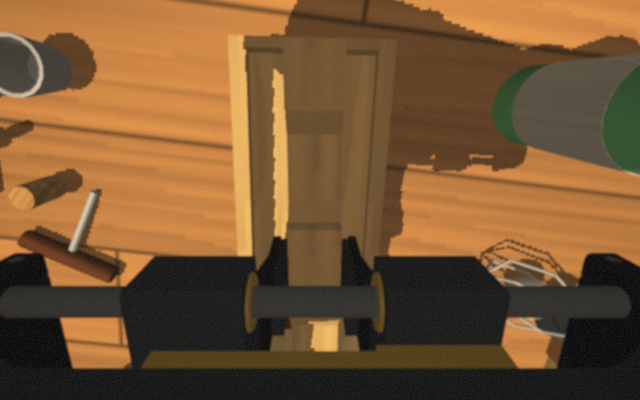

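View pics/s6.png

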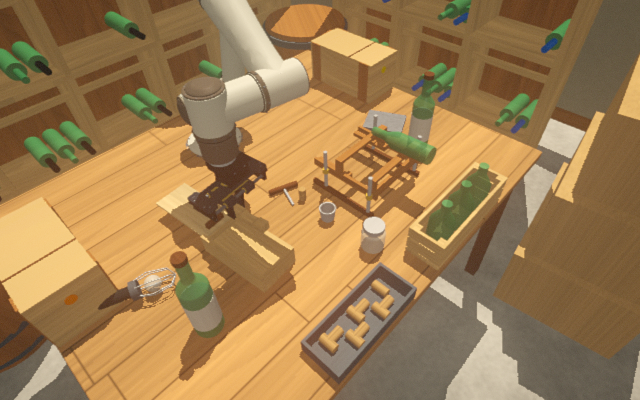

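step_arm(moves=[[[0,-0.1,0,0.6,-0.3,-3.2,0],[0,-0.2,0,1.2,-0.6,-6.4,0],[0,-0.3,0,1.8,-0.9,-9.6,0],[0,-0.4,0,2.4,-1.2,-12.8,0],[0,-0.5,0,3,-1.5,-16,0]]])

```text
time_s: 9.18
tcp_pos: [0.4645, -0.1041, 0.2092]
ee_rot: [[-0.81, -0.005, 0.587], [-0.587, -0.0, -0.81], [0.004, -1.0, -0.003]]
wrist_force: [1.2, 0.5, -0.4]
gripper_width: 0.275
```

```bash
python3 - <<'E'
from h import *
plan((.445,.2125,.21),(1,.012,0))
E
```

```text
t 9.18 tcp [ 0.4645 -0.1041  0.2092] F [ 1.2  0.5 -0.4] w 0.275 j [  7.   9. -22.  -0. -60. 119.]
rot [ 0.005 -0.956  0.003] shift cm [-17.01  -0.09 -26.78]
```

step_arm(moves=[[[0,-0.1,0,-1.6,0,-2.6,0],[0,-0.2,0,-3.3,0,-5.2,0],[0,-0.3,0,-5,0,-7.8,0],[0,-0.4,0,-6.7,0,-10.4,0],[0,-0.5,0,-8.4,0,-13,0]]])

```text
time_s: 9.6
tcp_pos: [0.4572, 0.0504, 0.2093]
ee_rot: [[-0.429, -0.004, 0.903], [-0.903, -0.001, -0.429], [0.003, -1.0, -0.003]]
wrist_force: [1.1, 1.2, -1.1]
gripper_width: 0.276
```

```bash
python3 - <<'E'
from h import *
plan((.445,.2125,.21),(1,.012,0))
E
```

```text
t 9.6 tcp [0.4572 0.0504 0.2093] F [ 1.1  1.2 -1.1] w 0.276 j [ 27.   7. -24.  -0. -59. 128.]
rot [ 0.004 -0.455  0.002] shift cm [-14.12  -0.09  -8.05]
```

step_arm(moves=[[[0,-0.1,0,-3,0,-1.7,0],[0,-0.2,0,-6,0,-3.4,0],[0,-0.3,0,-9,0,-5.1,0],[0,-0.4,0,-12,0,-6.8,0],[0,-0.455,0,-14.1,0,-8,0]]])

```text
time_s: 10.02
tcp_pos: [0.4463, 0.2131, 0.209]
ee_rot: [[0.013, -0.004, 1.0], [-1.0, -0.002, 0.013], [0.002, -1.0, -0.004]]
wrist_force: [0.7, -0.5, 0.3]
gripper_width: 0.275
```

step_arm(moves=[[[0,0,0,0,0,0,0],[0,0,0,0,0,0,0],[0,0,0,0,0,0,0],[0,0,0,0,0,0,0],[0,0,0,0,0,0,0]]])

```text
time_s: 10.43
tcp_pos: [0.4473, 0.2099, 0.2102]
ee_rot: [[0.006, -0.003, 1.0], [-1.0, -0.001, 0.006], [0.001, -1.0, -0.003]]
wrist_force: [0.1, 1.3, -0.1]
gripper_width: 0.271
```

```bash
python3 - <<'E'
from h import *
plan((.445,.2125,.21),(1,.012,0))
for n in("wrist","scene","top"):
  c=optics.capture(n);cv2.imwrite(f"pics/{n}7.png",c["image"][:,:,::-1]);np.savez(n+"7",**c)
a=cv2.imread("pics/scene7.png")[90:240,280:460];cv2.imwrite("pics/scene7z.png",cv2.resize(a,None,fx=4,fy=4,interpolation=2))
E
```

```text
t 10.43 tcp [0.4473 0.2099 0.2102] F [ 0.1  1.3 -0.1] w 0.271 j [ 44.  10. -19.  -0. -60. 136.]
rot [ 0.003 -0.006  0.001] shift cm [-0.26  0.02 -0.23]
```

View pics/wrist7.png

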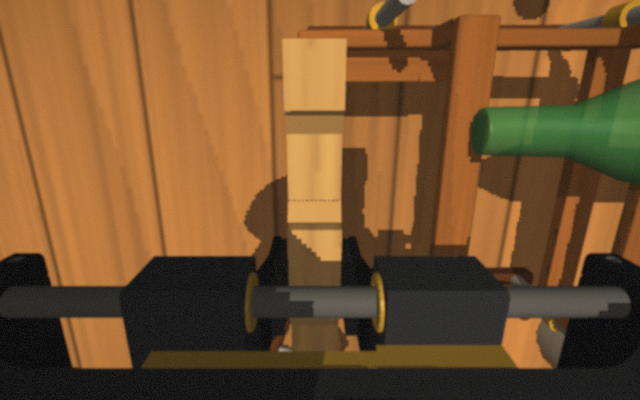

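View pics/scene7z.png

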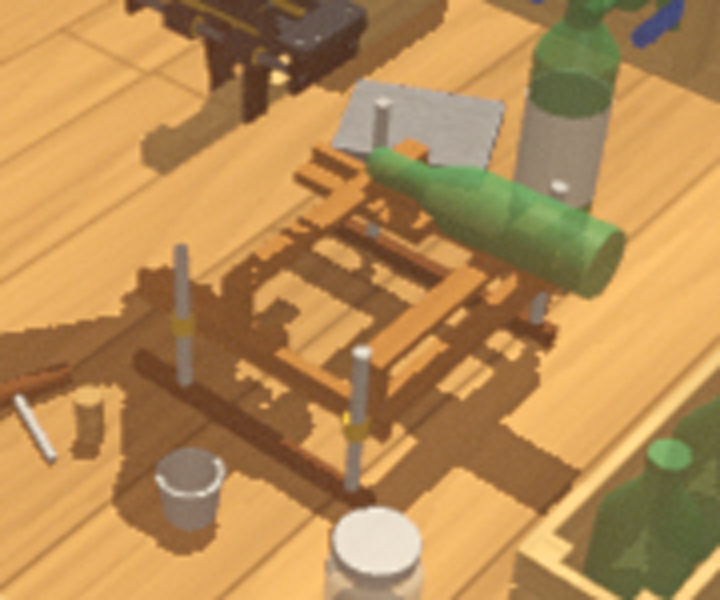

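View pics/top7.png

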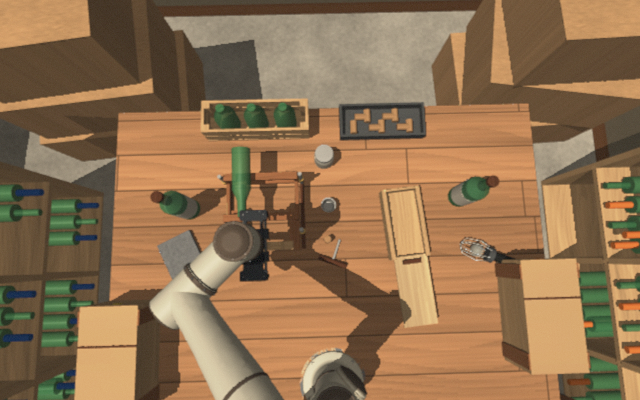

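```bash
python3 - <<'E'
import cv2
a=cv2.imread("pics/wrist7.png")[0:200,280:520];cv2.imwrite("pics/w7z.png",cv2.resize(a,None,fx=3,fy=3,interpolation=2))
E
```

```text
(no output)
```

View pics/w7z.png

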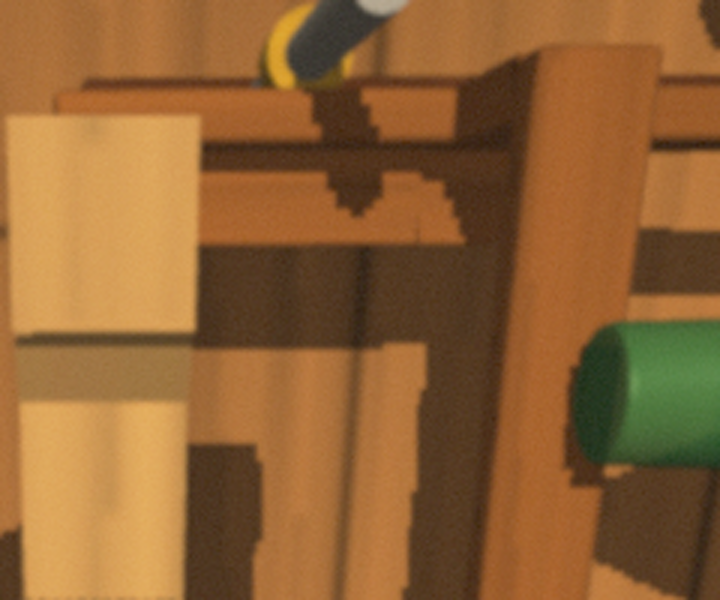

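```bash
python3 - <<'E'
from h import *
np.set_printoptions(precision=4,suppress=True)
c=dict(np.load("wrist7.npz"));g=lambda u,v,z:onz(c,280+u/3,v/3,z)
print(c["cam_to_world"][:3,3])
for h in(.07,.08,.09,.10):
    print(h,"ledge in/out",g(300,243,h)[1],g(300,172,h)[1],"panel in/out",g(300,143,h+.014)[1],g(300,90,h+.014)[1],"front x",g(57,110,h+.014)[0],g(57,90,h+.014)[0])
    print("  slat front/back",g(508,300,h+.062)[0],g(632,300,h+.062)[0],"@y",g(508,300,h+.062)[1],"far end y",g(600,45,h+.062)[1], g(540,50,h+.062),g(662,50,h+.062),"low",g(482,599,h+.062),g(583,599,h+.062),"notch",g(418,235,h))
E
```

```text
[0.4475 0.2931 0.3613]
0.07 ledge in/out 0.29904913731268096 0.31656435497508517 panel in/out 0.3220654236271403 0.33392301724822454 front x 0.43535656604302847 0.43539199206655543
  slat front/back 0.5327479472045235 0.5589877758479218 @y 0.2865464088757302 far end y 0.33523916187147745 [0.5333 0.3343 0.132 ] [0.5574 0.3344 0.132 ] low [0.5348 0.22   0.132 ] [0.5581 0.2202 0.132 ] notch [0.53   0.3012 0.07  ]
0.08 ledge in/out 0.2988439716831448 0.3157579528711297 panel in/out 0.32101994634238534 0.3324499618596434 front x 0.4357940448455909 0.43582819342679274
  slat front/back 0.5290300315456957 0.5541256148139171 @y 0.2868309826596908 far end y 0.33340038118627546 [0.5296 0.3325 0.142 ] [0.5526 0.3326 0.142 ] low [0.531  0.2232 0.142 ] [0.5533 0.2233 0.142 ] notch [0.5272 0.3009 0.08  ]
0.09 ledge in/out 0.2986388060536086 0.3149515507671742 panel in/out 0.31997446905763044 0.33097690647106226 front x 0.4362315236481534 0.4362643947870301
  slat front/back 0.5253121158868681 0.5492634537799124 @y 0.28711555644365144 far end y 0.33156160050107353 [0.5258 0.3307 0.152 ] [0.5479 0.3308 0.152 ] low [0.5272 0.2264 0.152 ] [0.5485 0.2265 0.152 ] notch [0.5243 0.3007 0.09  ]
0.1 ledge in/out 0.29843364042407244 0.3141451486632187 panel in/out 0.31892899177287554 0.3295038510824811 front x 0.4366690024507159 0.4367005961472674
  slat front/back 0.5215942002280404 0.5444012927459077 @y 0.287400130227612 far end y 0.3297228198158716 [0.5221 0.3289 0.162 ] [0.5431 0.329  0.162 ] low [0.5234 0.2296 0.162 ] [0.5436 0.2297 0.162 ] notch [0.5215 0.3004 0.1   ]
```

```bash
python3 - <<'E'
from h import *
np.set_printoptions(precision=4,suppress=True)
c=dict(np.load("wrist7.npz"));g=lambda u,v,z:onz(c,280+u/3,v/3,z)
print("bar end",g(7,115,.2197),g(200,115,.2197))
print("bar 74",g(15,332,.2197),g(195,332,.2197))
for z in(.145,.16,.17): print("bottle tip",z,g(575,395,z),g(600,322,z),g(600,465,z))
plan((.447,.2135,.13),(1,.01,0))
E
```

```text
bar end [0.4351 0.3109 0.2197] [0.4591 0.311  0.2197]
bar 74 [0.4355 0.2846 0.2197] [0.4593 0.2848 0.2197]
bottle tip 0.145 [0.5439 0.2682 0.145 ] [0.5469 0.2828 0.145 ] [0.5512 0.2538 0.145 ]
bottle tip 0.16 [0.5372 0.2699 0.16  ] [0.54   0.2835 0.16  ] [0.544  0.2565 0.16  ]
bottle tip 0.17 [0.5328 0.2711 0.17  ] [0.5354 0.2839 0.17  ] [0.5392 0.2583 0.17  ]
t 10.58 tcp [0.4475 0.2103 0.2106] F [-0.9  0.4 -1.2] w 0.274 j [ 44.  10. -19.  -0. -60. 136.]
rot [ 0.002 -0.004  0.001] shift cm [-0.33  8.06 -0.03]
```

step_arm(moves=[[[0,-0.004,0,-0.2,1.5,-0.1,0],[0,-0.004,0,-0.27,3.5,-0.15,0],[0,-0.004,0,-0.27,5.5,-0.15,0],[0,-0.004,0,-0.27,7.2,-0.15,0],[0,-0.004,0,-0.27,8,-0.15,0]]])

```text
time_s: 11.0
tcp_pos: [0.4447, 0.2124, 0.1285]
ee_rot: [[0.01, -0.005, 1.0], [-1.0, -0.003, 0.01], [0.003, -1.0, -0.005]]
wrist_force: [-0.8, 0.0, -1.3]
gripper_width: 0.271
```

step_arm(moves=[[[0,0,0,0,0,0,0],[0,0,0,0,0,0,0],[0,0,0,0,0,0,0],[0,0,0,0,0,0,0],[0,0,0,0,0,0,0]]])

```text
time_s: 11.42
tcp_pos: [0.4462, 0.214, 0.1315]
ee_rot: [[0.011, -0.0, 1.0], [-1.0, 0.001, 0.011], [-0.001, -1.0, -0.0]]
wrist_force: [-0.1, -0.0, -1.9]
gripper_width: 0.271
```

```bash
python3 - <<'E'
from h import *
np.set_printoptions(precision=4,suppress=True)
plan((.446,.213,.11),(1,.01,0))
for n in("wrist","scene"):
  c=optics.capture(n);cv2.imwrite(f"pics/{n}8.png",c["image"][:,:,::-1]);np.savez(n+"8",**c)
a=cv2.imread("pics/scene8.png")[90:240,280:460];cv2.imwrite("pics/scene8z.png",cv2.resize(a,None,fx=4,fy=4,interpolation=2))
E
```

```text
t 11.42 tcp [0.4462 0.214  0.1315] F [-0.1 -0.  -1.9] w 0.271 j [ 44.  16. -26.  -0. -49. 136.]
rot [ 0.     0.001 -0.001] shift cm [ 0.1   2.15 -0.02]
```

View pics/wrist8.png

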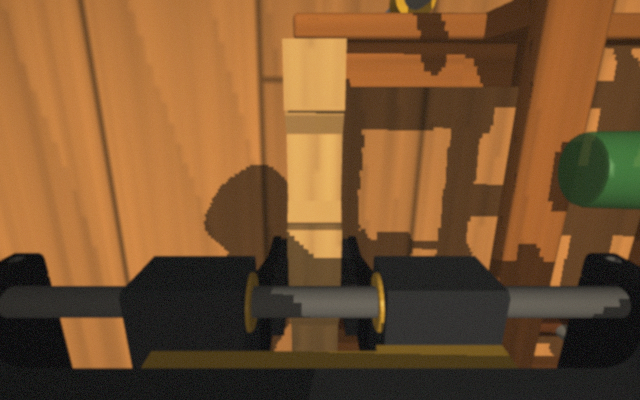

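View pics/scene8z.png

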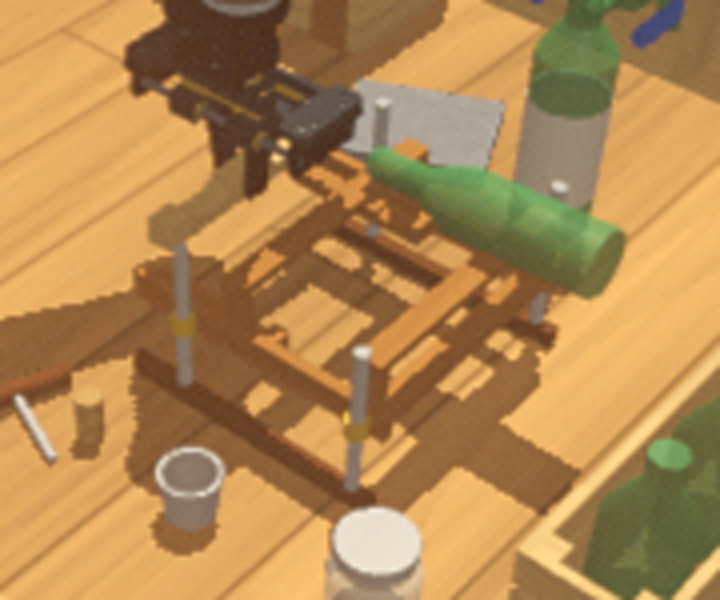

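```bash
python3 - <<'E'
from h import *
np.set_printoptions(precision=4,suppress=True)
c=dict(np.load("wrist8.npz"))
for h in(.075,.08,.085,.09): print(h,"panel in",onz(c,400,39,h+.014)[1],"out",onz(c,400,13,h+.014)[1],"ledge in",onz(c,400,86,h)[1],"out",onz(c,400,53,h)[1],"front",onz(c,294,30,h+.014)[0],"slat",onz(c,517,100,h+.062)[0])
print("bar end",onz(c,315,38,.141))
a=c["image"][0:130,270:540,::-1];cv2.imwrite("pics/w8z.png",cv2.resize(a,None,fx=2.9,fy=2.9,interpolation=2))
E
```

```text
0.075 panel in 0.3219265925827179 out 0.3338846798464483 ledge in 0.2991802720171395 out 0.31661298308366875 front 0.4349034047466357 slat 0.5275943687698603
0.08 panel in 0.3212803510294922 out 0.33292993709645635 ledge in 0.2991248554025572 out 0.3161381265917294 front 0.4351797624348125 slat 0.5247832053084657
0.085 panel in 0.3206341094762666 out 0.3319751943464644 ledge in 0.2990694387879749 out 0.31566327009979 front 0.4354561201229893 slat 0.521972041847071
0.09 panel in 0.31998786792304096 out 0.3310204515964725 ledge in 0.29901402217339257 out 0.31518841360785066 front 0.4357324778111661 slat 0.5191608783856764
bar end [0.4456 0.3152 0.141 ]
```

View pics/w8z.png

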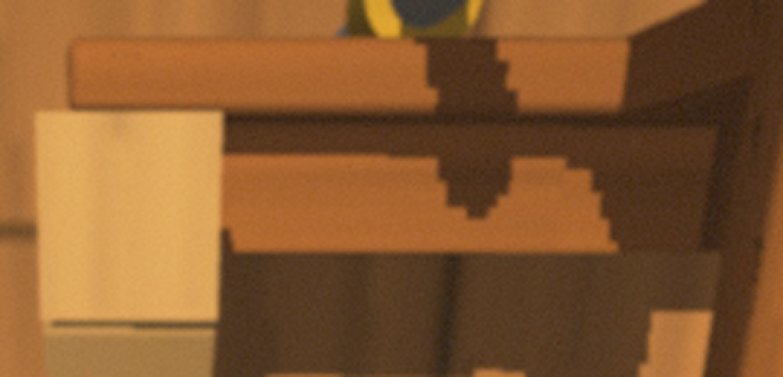

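step_arm(moves=[[[0,0,0,0,0.7,0,0],[0,0,0,0,1.4,0,0],[0,0,0,0,2,0,0],[0,0,0,0,2.4,0,0],[0,0,0,0,2.6,0,0]]])

```text
time_s: 11.93
tcp_pos: [0.4452, 0.2132, 0.1033]
ee_rot: [[0.011, -0.004, 1.0], [-1.0, -0.002, 0.011], [0.002, -1.0, -0.004]]
wrist_force: [0.1, -0.6, -1.8]
gripper_width: 0.272
```

step_arm(moves=[[[0,0,0,0,0.1,0,0],[0,0,0,0,0.2,0,0],[0,0,0,0,0.3,0,0],[0,0,0,0,0.4,0,0],[0,0,0,0,0.4,0,0]]])

```text
time_s: 12.35
tcp_pos: [0.4457, 0.2136, 0.1005]
ee_rot: [[0.011, -0.002, 1.0], [-1.0, -0.001, 0.011], [0.001, -1.0, -0.002]]
wrist_force: [-0.1, -0.1, -1.2]
gripper_width: 0.274
```

step_arm(moves=[[[0,0,0,0,0.1,0,0],[0,0,0,0,0.2,0,0],[0,0,0,0,0.3,0,0],[0,0,0,0,0.3,0,0],[0,0,0,0,0.3,0,0]]])

```text
time_s: 12.77
tcp_pos: [0.4457, 0.2137, 0.0979]
ee_rot: [[0.012, -0.002, 1.0], [-1.0, -0.001, 0.012], [0.001, -1.0, -0.002]]
wrist_force: [-1.3, -0.4, 3.5]
gripper_width: 0.275
```

step_arm(moves=[[[0,0,0,0,0.05,0,0],[0,0,0,0,0.05,0,0],[0,0,0,0,0.05,0,0],[0,0,0,0,0.05,0,0],[0,0,0,0,0.05,0,0]]])

```text
time_s: 13.18
tcp_pos: [0.4457, 0.2136, 0.0979]
ee_rot: [[0.012, -0.002, 1.0], [-1.0, -0.001, 0.012], [0.001, -1.0, -0.002]]
wrist_force: [-3.0, -0.5, 7.0]
gripper_width: 0.275
```

```bash
python3 - <<'E'
from h import *
np.set_printoptions(precision=4,suppress=True)
s=r.sense();print(s["tcp_pos"],s["wrist_force"],s["moment"])
c=optics.capture("wrist");cv2.imwrite("pics/w9.png",c["image"][:,:,::-1])
E
```

```text
[0.4457 0.2136 0.0979] [-2.9705 -0.4998  7.0395] [-0.1834  0.726   0.0007]
```

View pics/w9.png

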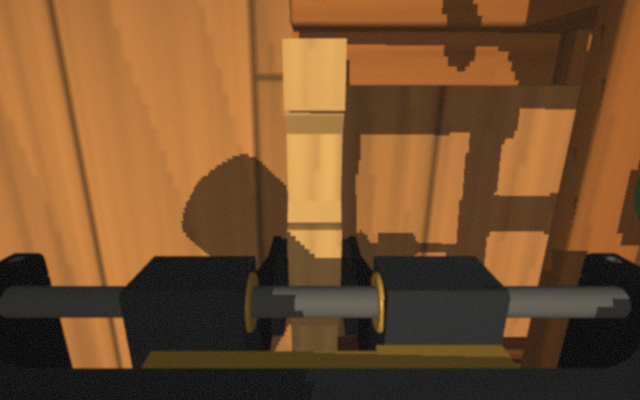

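step_arm(moves=[[[0,0,0,0,-0.1,0,0],[0,0,0,0,-0.1,0,27],[0,0,0,0,-0.1,0,30],[0,0,0,0,-0.1,0,38],[0,0,0,0,-0.1,0,48]]])

```text
time_s: 13.65
tcp_pos: [0.4457, 0.2136, 0.0979]
ee_rot: [[0.011, -0.002, 1.0], [-1.0, -0.001, 0.011], [0.001, -1.0, -0.002]]
wrist_force: [-0.2, 0.5, -0.1]
gripper_width: 0.374
```

step_arm(moves=[[[0,0,0,0,0,0,50],[0,0,0,0,0,0,50],[0,0,0,0,0,0,50],[0,0,0,0,0,0,50],[0,0,0,0,0,0,50]]])

```text
time_s: 14.07
tcp_pos: [0.4457, 0.2136, 0.098]
ee_rot: [[0.011, -0.002, 1.0], [-1.0, -0.001, 0.011], [0.001, -1.0, -0.002]]
wrist_force: [0.2, 0.3, -0.5]
gripper_width: 0.498
```

```bash
python3 - <<'E'
from h import *
np.set_printoptions(precision=4,suppress=True)
s=r.sense();print(s["tcp_pos"],s["wrist_force"],s["moment"])
c=optics.capture("wrist");cv2.imwrite("pics/w10.png",c["image"][:,:,::-1])
for u,v in((283,38),(347,38)): print(onz(c,u,v,.107))
E
```

```text
[0.4457 0.2136 0.098 ] [ 0.2292  0.2795 -0.548 ] [-0.0014 -0.1034  0.0374]
[0.4331 0.3147 0.107 ]
[0.4571 0.315  0.107 ]
```

View pics/w10.png

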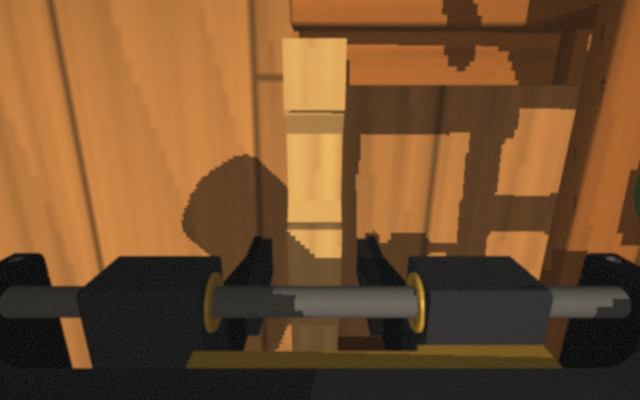

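step_arm(moves=[[[0,0,0,0,-1,0,50],[0,0,0,0,-3,0,50],[0,0,0,0,-5,0,50],[0,0,0,0,-8,0,50],[0,0,0,0,-11,0,50]]])

```text
time_s: 14.53
tcp_pos: [0.4454, 0.2132, 0.2087]
ee_rot: [[0.011, -0.003, 1.0], [-1.0, -0.002, 0.011], [0.002, -1.0, -0.003]]
wrist_force: [0.6, 1.4, -0.0]
gripper_width: 0.498
```

```bash
python3 - <<'E'
from h import *
np.set_printoptions(precision=4,suppress=True)
plan((.39,.2136,.2),(.01,-1,0),(.423,0,-.906))
plan((.39,.2136,.2),(.01,-1,0))
c=optics.capture("wrist");cv2.imwrite("pics/w11.png",c["image"][:,:,::-1])
E
```

```text
t 14.53 tcp [0.4454 0.2132 0.2087] F [ 0.6  1.4 -0. ] w 0.498 j [ 44.  11. -20.  -0. -60. 136.]
rot [0.347 1.546 0.343] shift cm [-0.11  0.89 -5.53]
t 14.53 tcp [0.4454 0.2132 0.2087] F [ 0.6  1.4 -0. ] w 0.498 j [ 44.  11. -20.  -0. -60. 136.]
rot [0.001 1.572 0.004] shift cm [-0.11  0.89 -5.53]
```

View pics/w11.png

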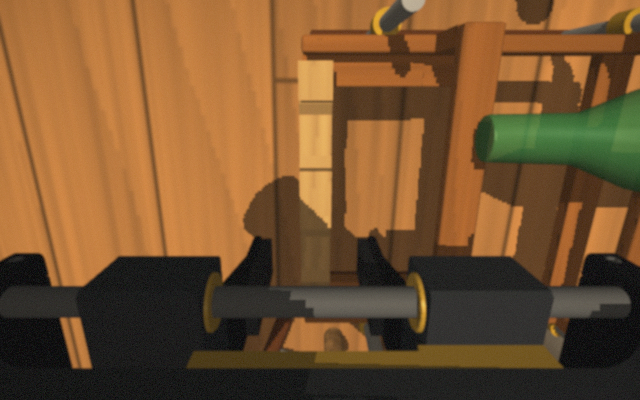

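step_arm(moves=[[[0,0.1,0,0,0,-1.5,60],[0,0.21,0,0,0,-3,80],[0,0.32,0,0,0,-4.5,100],[0,0.43,0,0,0,-5.5,100],[0,0.54,0,0,0,-5.5,100]]])

```text
time_s: 15.0
tcp_pos: [0.3892, 0.2125, 0.2081]
ee_rot: [[-0.508, -0.002, 0.861], [-0.861, -0.0, -0.508], [0.002, -1.0, -0.002]]
wrist_force: [-0.2, -0.3, 0.6]
gripper_width: 0.794
```

step_arm(moves=[[[0,0.11,0,0,0,0,100],[0,0.22,0,0,0,0,100],[0,0.33,0,0,0,0,100],[0,0.44,0,0,0,0,100],[0,0.54,0,0,0,0,100]]])

```text
time_s: 15.42
tcp_pos: [0.3908, 0.213, 0.208]
ee_rot: [[-0.879, -0.002, 0.477], [-0.477, -0.001, -0.879], [0.002, -1.0, -0.0]]
wrist_force: [0.6, -0.6, 0.1]
gripper_width: 0.995
```

```bash
python3 - <<'E'
from h import *
plan((.39,.2136,.17),(.01,-1,0),(.423,0,-.906))
E
```

```text
t 15.42 tcp [0.3908 0.213  0.208 ] F [ 0.6 -0.6  0.1] w 0.995 j [ 50.   6. -26.  -0. -59.  69.]
rot [0.11  0.48  0.429] shift cm [ 0.03  3.8  -0.09]
```

step_arm(moves=[[[0.018,0.08,0.072,0,0,0,100],[0.037,0.16,0.143,0,0,0,100],[0.055,0.24,0.215,0,0,0,100],[0.073,0.32,0.286,0,0,0,100],[0.092,0.4,0.358,0,0,0,100]]])

```text
time_s: 15.83
tcp_pos: [0.3915, 0.212, 0.2085]
ee_rot: [[-0.935, 0.331, 0.124], [-0.125, 0.018, -0.992], [-0.331, -0.943, 0.025]]
wrist_force: [0.4, -0.7, -0.3]
gripper_width: 0.999
```

```bash
python3 - <<'E'
from h import *
plan((.39,.2140,.17),(.01,-1,0),(.423,0,-.906))
E
```

```text
t 15.83 tcp [0.3915 0.212  0.2085] F [ 0.4 -0.7 -0.3] w 0.999 j [ 59.  -3. -46.  26. -39.  19.]
rot [0.025 0.115 0.098] shift cm [ 1.39  3.59 -0.31]
```

step_arm(moves=[[[0.01,0.05,0.05,0.3,0.7,-0.1,100],[0.02,0.1,0.09,0.6,1.4,-0.2,100],[0.025,0.115,0.098,0.9,2.2,-0.3,100],[0.025,0.115,0.098,1.2,3,-0.3,100],[0.025,0.115,0.098,1.4,3.6,-0.3,100]]])

```text
time_s: 16.25
tcp_pos: [0.3897, 0.2133, 0.1689]
ee_rot: [[-0.907, 0.42, 0.011], [-0.013, -0.002, -1.0], [-0.42, -0.907, 0.007]]
wrist_force: [-0.1, 0.2, 0.2]
gripper_width: 0.996
```

```bash
python3 - <<'E'
from h import *
np.set_printoptions(precision=4,suppress=True)
plan((.39,.2140,.098),(.01,-1,0),(.423,0,-.906))
for n in("wrist","top"):
  c=optics.capture(n);cv2.imwrite(f"pics/{n}12.png",c["image"][:,:,::-1]);np.savez(n+"12",**c)
E
```

```text
t 16.25 tcp [0.3897 0.2133 0.1689] F [-0.1  0.2  0.2] w 0.996 j [ 57.  -1. -58.  50. -27.  -9.]
rot [-0.002  0.004  0.003] shift cm [ 2.95  6.45 -0.12]
```

View pics/wrist12.png

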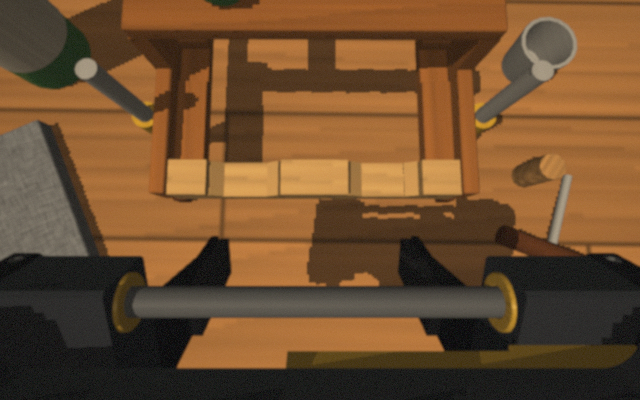

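```bash
python3 - <<'E'
from h import *
plan((.405,.2140,.14),(.01,-1,0),(.174,0,-.985))
E
```

```text
t 16.35 tcp [0.3899 0.2127 0.1687] F [-0.1  0.2  0.4] w 1.0 j [ 56.  -1. -58.  50. -28.  -9.]
rot [-0.007  0.003 -0.258] shift cm [-0.17  3.24 -0.14]
```

step_arm(moves=[[[0,0,-0.06,0,0.4,0,100],[0,0,-0.12,0,1,-0.1,100],[-0.003,0,-0.18,-0.1,1.8,-0.1,100],[-0.007,0.003,-0.23,-0.2,2.6,-0.1,100],[-0.007,0.003,-0.258,-0.2,3.2,-0.1,100]]])

```text
time_s: 16.77
tcp_pos: [0.4066, 0.2167, 0.1422]
ee_rot: [[-0.985, 0.174, 0.01], [-0.009, 0.006, -1.0], [-0.174, -0.985, -0.005]]
wrist_force: [-0.1, -0.1, -0.2]
gripper_width: 0.999
```

step_arm(moves=[[[0,0,0,0,0,0,100],[0,0,0,0,0,0,100],[0,0,0,0,0,0,100],[0,0,0,0,0,0,100],[0,0,0,0,0,0,100]]])

```text
time_s: 17.18
tcp_pos: [0.4051, 0.2144, 0.1418]
ee_rot: [[-0.984, 0.176, 0.01], [-0.01, 0.003, -1.0], [-0.176, -0.984, -0.001]]
wrist_force: [-0.1, -0.7, -0.4]
gripper_width: 1.0
```

```bash
python3 - <<'E'
from h import *
plan((.407,.2140,.0995),(.01,-1,0),(.174,0,-.985))
E
```

```text
t 17.18 tcp [0.4051 0.2144 0.1418] F [-0.1 -0.7 -0.4] w 1.0 j [ 53.   7. -41.  14. -37.  27.]
rot [ 0.003  0.    -0.002] shift cm [0.55 4.2  0.04]
```

step_arm(moves=[[[0,0,0,0.2,1,0,100],[0,0,0,0.3,2,0,100],[0,0,0,0.4,3,0,100],[0,0,0,0.5,4,0,100],[0,0,0,0.55,4.2,0,100]]])

```text
time_s: 17.6
tcp_pos: [0.4066, 0.2138, 0.0981]
ee_rot: [[-0.985, 0.174, 0.01], [-0.01, 0.001, -1.0], [-0.174, -0.985, 0.001]]
wrist_force: [-0.6, -0.2, -0.4]
gripper_width: 0.997
```

step_arm(moves=[[[0,0,0,0,0,0,100],[0,0,0,0,0,0,100],[0,0,0,0,0,0,100],[0,0,0,0,0,0,100],[0,0,0,0,0,0,100]]])

```text
time_s: 18.02
tcp_pos: [0.4078, 0.215, 0.0998]
ee_rot: [[-0.984, 0.176, 0.01], [-0.009, 0.004, -1.0], [-0.176, -0.984, -0.002]]
wrist_force: [0.8, -0.7, 0.6]
gripper_width: 1.003
```

```bash
python3 - <<'E'
from h import *
plan((.500,.2147,.0995),(.01,-1,0),(.174,0,-.985))
for n in("wrist","scene"):
  c=optics.capture(n);cv2.imwrite(f"pics/{n}13.png",c["image"][:,:,::-1])
a=cv2.imread("pics/scene13.png")[80:240,270:450];cv2.imwrite("pics/scene13z.png",cv2.resize(a,None,fx=3.7,fy=3.7,interpolation=2))
E
```

```text
t 18.02 tcp [0.4078 0.215  0.0998] F [ 0.8 -0.7  0.6] w 1.003 j [ 53.  11. -45.  17. -29.  24.]
rot [ 0.004 -0.    -0.002] shift cm [-9.07  1.65  0.13]
```

View pics/wrist13.png

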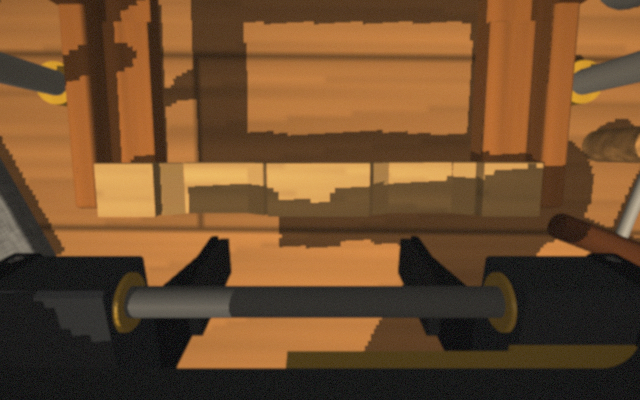

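View pics/scene13z.png

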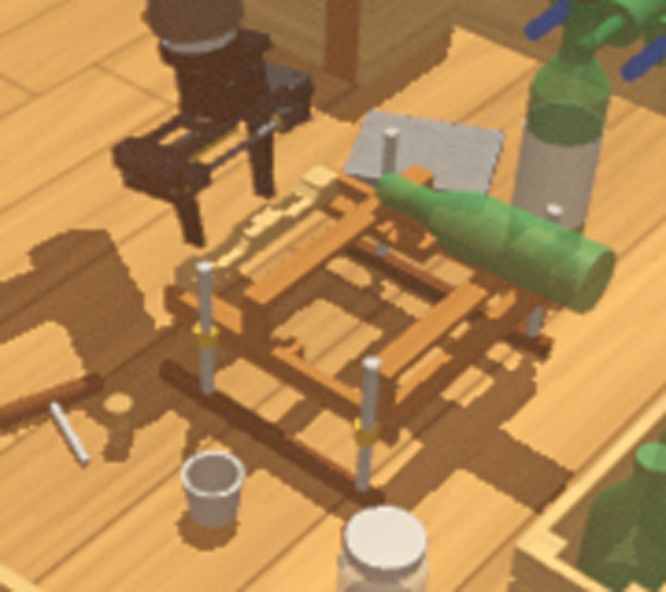

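step_arm(moves=[[[0,0,0,-0.5,0.09,0,100],[0,0,0,-1,0.18,0,100],[0,0,0,-1.5,0.27,0,100],[0,0,0,-2,0.36,0,100],[0,0,0,-2.5,0.45,0,100]]])

```text
time_s: 18.53
tcp_pos: [0.4335, 0.2149, 0.0991]
ee_rot: [[-0.985, 0.175, 0.009], [-0.009, 0.002, -1.0], [-0.175, -0.985, -0.001]]
wrist_force: [-2.2, 0.7, 1.8]
gripper_width: 1.0
```

step_arm(moves=[[[0,0,0,-0.5,0.09,0,100],[0,0,0,-1,0.18,0,100],[0,0,0,-1.5,0.27,0,100],[0,0,0,-2,0.36,0,100],[0,0,0,-2.5,0.45,0,100]]])

```text
time_s: 18.95
tcp_pos: [0.4589, 0.2152, 0.0991]
ee_rot: [[-0.984, 0.175, 0.01], [-0.009, 0.003, -1.0], [-0.175, -0.985, -0.001]]
wrist_force: [-1.6, -0.6, 1.3]
gripper_width: 1.002
```

```bash
python3 - <<'E'
from h import *
plan((.500,.2147,.0995),(.01,-1,0),(.174,0,-.985))
c=optics.capture("wrist");cv2.imwrite(f"pics/w14.png",c["image"][:,:,::-1])
E
```

```text
t 18.95 tcp [0.4589 0.2152 0.0991] F [-1.6 -0.6  1.3] w 1.002 j [ 47.  15. -38.  15. -30.  31.]
rot [ 0.003 -0.    -0.001] shift cm [-4.05  0.68  0.09]
```

View pics/w14.png

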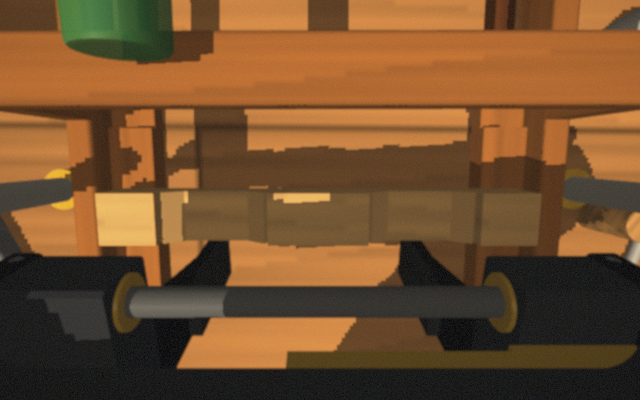

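step_arm(moves=[[[0,0,0,-0.5,0.09,0,100],[0,0,0,-1,0.18,0,100],[0,0,0,-1.5,0.27,0,100],[0,0,0,-2,0.36,0,100],[0,0,0,-2.5,0.45,0,100]]])

```text
time_s: 19.42
tcp_pos: [0.4843, 0.2154, 0.0991]
ee_rot: [[-0.984, 0.175, 0.01], [-0.009, 0.003, -1.0], [-0.175, -0.985, -0.001]]
wrist_force: [-1.1, 0.2, 0.8]
gripper_width: 0.997
```

step_arm(moves=[[[0,0,0,-0.3,0.05,0,100],[0,0,0,-0.6,0.1,0,100],[0,0,0,-0.8,0.14,0,100],[0,0,0,-0.8,0.14,0,100],[0,0,0,-0.8,0.14,0,100]]])

```text
time_s: 19.83
tcp_pos: [0.4921, 0.2156, 0.0992]
ee_rot: [[-0.984, 0.176, 0.01], [-0.009, 0.003, -1.0], [-0.176, -0.984, -0.001]]
wrist_force: [1.2, 0.6, 0.4]
gripper_width: 0.998
```

```bash
python3 - <<'E'
from h import *
np.set_printoptions(precision=4,suppress=True)
plan((.500,.2147,.0995),(.01,-1,0),(.174,0,-.985))
c=optics.capture("wrist");cv2.imwrite(f"pics/w15.png",c["image"][:,:,::-1]);np.savez("w15",**c)
c=optics.capture("scene");a=c["image"][80:240,270:450,::-1];cv2.imwrite("pics/scene15z.png",cv2.resize(a,None,fx=3.7,fy=3.7,interpolation=2))
E
```

```text
t 19.83 tcp [0.4921 0.2156 0.0992] F [1.2 0.6 0.4] w 0.998 j [ 45.  18. -34.  13. -32.  35.]
rot [ 0.003 -0.    -0.002] shift cm [-0.79  0.11  0.1 ]
```

View pics/w15.png

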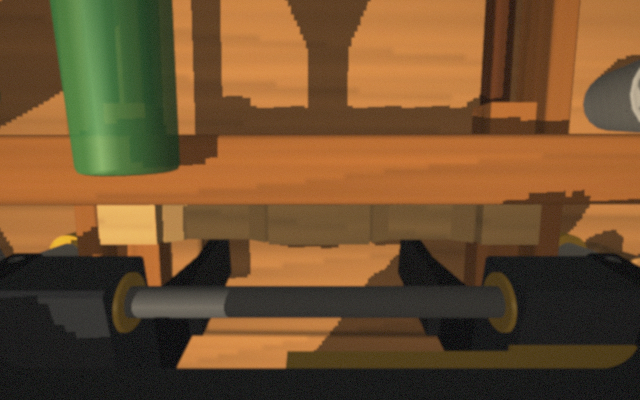

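View pics/scene15z.png

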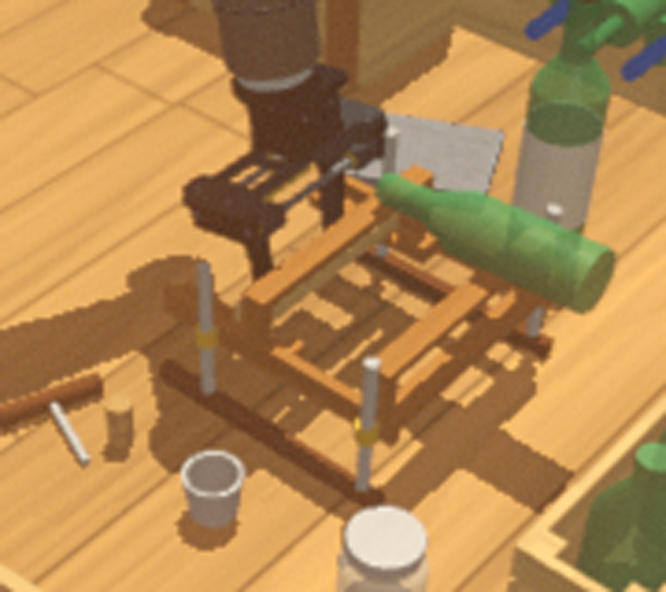

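```bash
python3 - <<'E'
from h import *
np.set_printoptions(precision=4,suppress=True)
c=dict(np.load("w15.npz"))
for u in(110,315,530): print("bar rear top",onz(c,u,244,.1075),"slat front top",onz(c,u,204,.1455),"slat rear",onz(c,u,135,.1455))
for z in (.15,.16,.17):print("bottle tip",onz(c,125,173,z))
plan((.492,.2150,.0965),(.01,-1,0),(.423,0,-.906))
E
```

```text
bar rear top [0.5044 0.3102 0.1075] slat front top [0.5287 0.2865 0.1455] slat rear [0.5518 0.285  0.1455]
bar rear top [0.5053 0.2164 0.1075] slat front top [0.5293 0.2167 0.1455] slat rear [0.5525 0.2169 0.1455]
bar rear top [0.5062 0.1181 0.1075] slat front top [0.53   0.1436 0.1455] slat rear [0.5531 0.1456 0.1455]
bottle tip [0.5395 0.2783 0.15  ]
bottle tip [0.5401 0.2728 0.16  ]
bottle tip [0.5407 0.2674 0.17  ]
t 19.93 tcp [0.4919 0.2156 0.0992] F [ 0.2  0.8 -0. ] w 0.998 j [ 45.  18. -34.  13. -32.  35.]
rot [0.005 0.    0.26 ] shift cm [0.04 0.27 0.06]
```

step_arm(moves=[[[0,0,0.06,0.4,0,0,100],[0,0,0.13,0.4,0.1,0,100],[0,0,0.2,0.4,0.2,0,100],[0,0,0.26,0.4,0.2,0,100],[0,0,0.26,0.4,0.2,0,100]]])

```text
time_s: 20.35
tcp_pos: [0.5233, 0.2053, 0.1159]
ee_rot: [[-0.919, 0.393, -0.006], [-0.004, -0.025, -1.0], [-0.393, -0.919, 0.025]]
wrist_force: [-11.8, -0.2, 5.3]
gripper_width: 0.997
```

step_arm(moves=[[[0,0,0,0,0,0,100],[0,0,0,0,0,0,100],[0,0,0,0,0,0,100],[0,0,0,0,0,0,100],[0,0,0,0,0,0,100]]])

```text
time_s: 20.77
tcp_pos: [0.5249, 0.2043, 0.1155]
ee_rot: [[-0.92, 0.392, -0.012], [0.001, -0.028, -1.0], [-0.392, -0.92, 0.026]]
wrist_force: [-6.4, -0.7, 2.0]
gripper_width: 0.995
```

```bash
python3 - <<'E'
from h import *
np.set_printoptions(precision=4,suppress=True)
plan((.513,.2150,.0965),(.01,-1,0),(.423,0,-.906))
c=optics.capture("wrist");cv2.imwrite(f"pics/w16.png",c["image"][:,:,::-1])
E
```

```text
t 20.77 tcp [0.5249 0.2043 0.1155] F [-6.4 -0.7  2. ] w 0.995 j [ 36.  15. -50.  64. -16.  -7.]
rot [-0.028 -0.01   0.034] shift cm [ 1.84  1.25 -1.1 ]
```

View pics/w16.png

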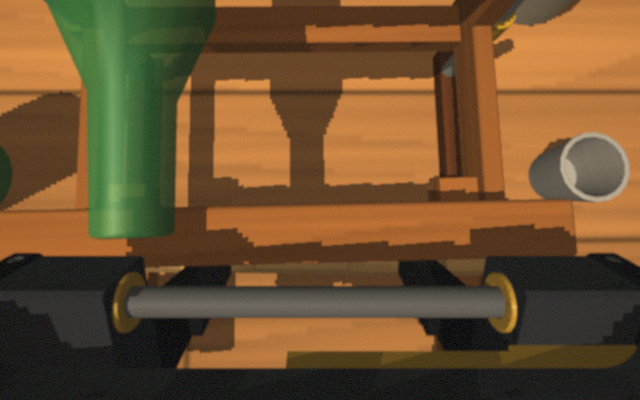

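```bash
python3 - <<'E'
from h import *
np.set_printoptions(precision=4,suppress=True)
c=optics.capture("scene");a=c["image"][80:240,270:450,::-1];cv2.imwrite("pics/scene16z.png",cv2.resize(a,None,fx=3.7,fy=3.7,interpolation=2))
s=r.sense();print(s["joints"],s["wrist_force"],s["moment"])
E
```

```text
[ 36.2117  14.8838 -49.7128  64.0265 -16.4517  -7.3163] [-4.3676 -2.7329  0.7121] [-0.3213  1.9112 -0.0649]
```

View pics/scene16z.png

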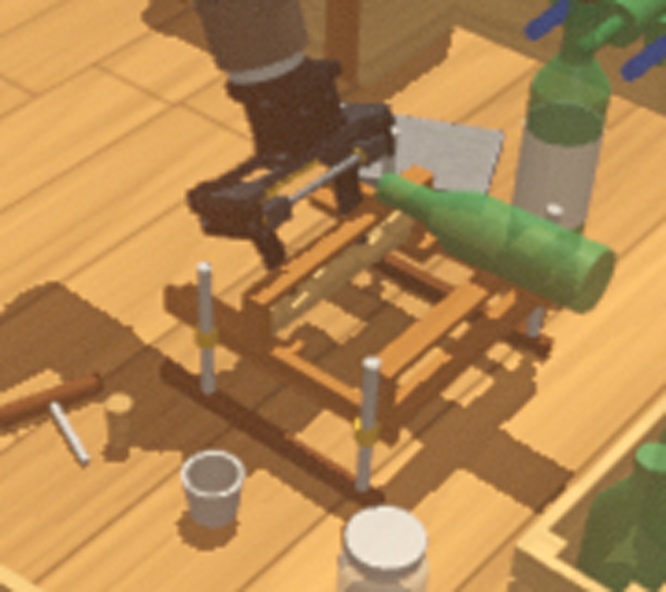

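step_arm(moves=[[[0,0,0,0.2,-0.1,0,100],[0,0,0,0.4,-0.2,0,100],[0,0,0,0.6,-0.3,0,100],[0,0,0,0.8,-0.4,0,100],[0,0,0,1,-0.5,0,100]]])

```text
time_s: 21.28
tcp_pos: [0.5145, 0.2052, 0.117]
ee_rot: [[-0.919, 0.394, -0.012], [0.001, -0.027, -1.0], [-0.394, -0.919, 0.024]]
wrist_force: [-0.5, -0.1, 0.5]
gripper_width: 1.0
```

```bash
python3 - <<'E'
from h import *
np.set_printoptions(precision=4,suppress=True)
plan((.480,.2150,.11),(.01,-1,0),(.174,0,-.985))
E
```

```text
t 21.28 tcp [0.5145 0.2052 0.117 ] F [-0.5 -0.1  0.5] w 1.0 j [ 37.  14. -51.  65. -16.  -9.]
rot [-0.028 -0.014 -0.23 ] shift cm [ 3.45 -0.74 -0.96]
```

step_arm(moves=[[[0,0,0,1,-0.4,0,100],[0,0,0,2,-0.8,0,100],[0,0,0,3,-1.2,-0.2,100],[0,0,0,4,-1.6,-0.5,100],[0,0,0,5,-2,-1,100]]])

```text
time_s: 21.7
tcp_pos: [0.4602, 0.2152, 0.1154]
ee_rot: [[-0.919, 0.393, -0.013], [0.002, -0.027, -1.0], [-0.394, -0.919, 0.024]]
wrist_force: [0.5, -0.6, -0.3]
gripper_width: 1.001
```

```bash
python3 - <<'E'
from h import *
np.set_printoptions(precision=4,suppress=True)
plan((.450,.2150,.14),(.01,-1,0),(.174,0,-.985))
c=optics.capture("wrist");cv2.imwrite(f"pics/w17.png",c["image"][:,:,::-1])
c=optics.capture("scene");a=c["image"][80:240,270:450,::-1];cv2.imwrite("pics/scene17z.png",cv2.resize(a,None,fx=3.7,fy=3.7,interpolation=2))
E
```

```text
t 21.7 tcp [0.4602 0.2152 0.1154] F [ 0.5 -0.6 -0.3] w 1.001 j [ 41.  11. -56.  70. -17. -18.]
rot [-0.028 -0.015 -0.23 ] shift cm [-0.03 -2.66  0.09]
```

View pics/w17.png

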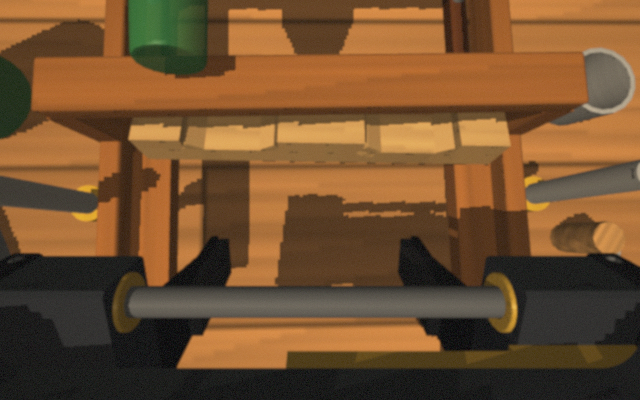

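View pics/scene17z.png

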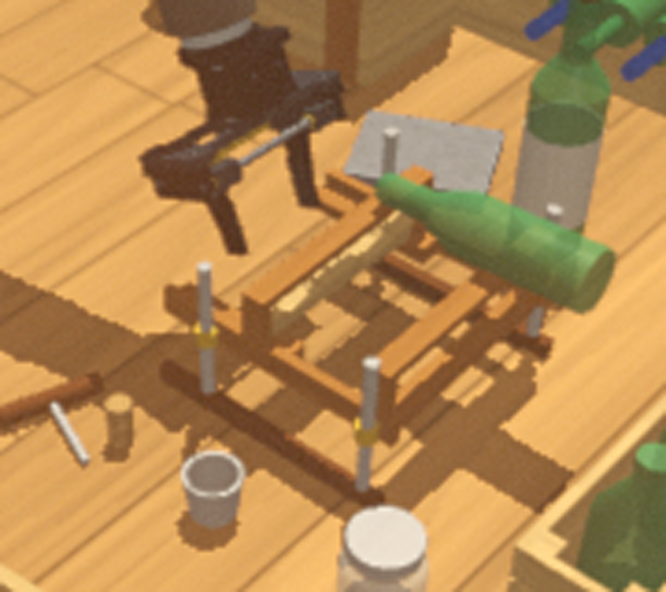

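```bash
python3 - <<'E'
from h import *
np.set_printoptions(precision=4,suppress=True)
c=optics.capture("wrist");np.savez("w17",**c)
a=c["image"][90:180,90:550,::-1];a=a[:, :];
L=cv2.resize(a[:,:230],None,fx=3.4,fy=3.4,interpolation=2);R=cv2.resize(a[:,230:],None,fx=3.4,fy=3.4,interpolation=2)
cv2.imwrite("pics/w17z.png",np.clip(np.vstack([L,R[:294]])*1.2,0,255))
E
```

```text
[ WARN:0@1.195] global loadsave.cpp:1063 imwrite_ Unsupported depth image for selected encoder is fallbacked to CV_8U.
```

View pics/w17z.png

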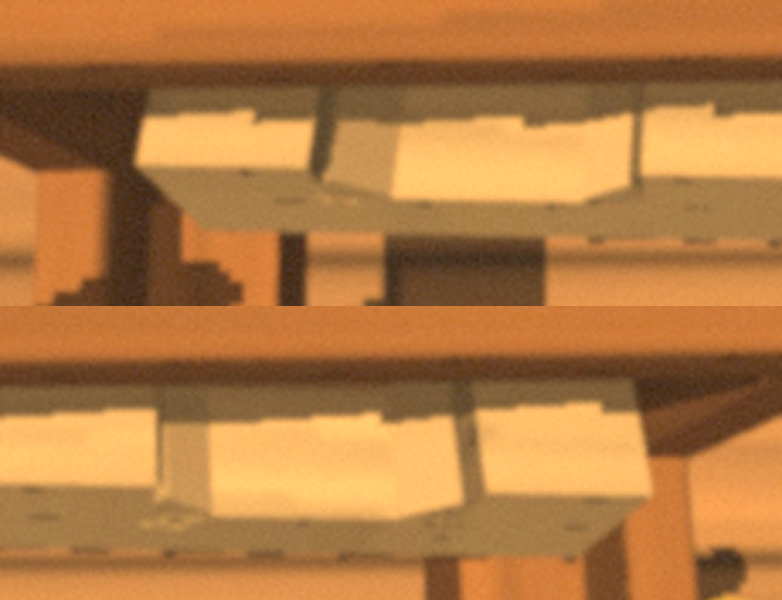

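```bash
python3 - <<'E'
from h import *
np.set_printoptions(precision=4,suppress=True)
c=dict(np.load("w17.npz"))
f=200/np.tan(np.radians(c["fov_y"]/2))
for d in(0,-.004):
    for nm,L,R,z in(("top",(129.7,138.5),(511.2,145.6),.1075+d),("bot",(148.8,158.2),(490,163.2),.0835+d)):
        a=onz(c,*L,z);b=onz(c,*R,z);print(d,nm,a,b,np.linalg.norm(a-b),"yaw",(b[0]-a[0])/.2)
# heights from 200mm length
# slat bottom front edge z=.1335
for u,v in((36,90+82/3.4),(300,90+82/3.4),(90+230,90+(382-306)/3.4),(540,90+(355-306)/3.4)): pass
for p in((100,90+88/3.4),(310,90+82/3.4),(330,90+(380-306)/3.4),(510,90+(380-306)/3.4)): print("slat lowfront",onz(c,*p,.1335))
E
```

```text
0 top [0.5258 0.3119 0.1075] [0.5212 0.1105 0.1075] 0.20141968985991618 yaw -0.023034763674168457
0 bot [0.5206 0.3125 0.0835] [0.5165 0.1094 0.0835] 0.20310735745989852 yaw -0.020495212870667023
-0.004 top [0.5269 0.3139 0.1035] [0.5222 0.1081 0.1035] 0.20592104919546683 yaw -0.02354954824453026
-0.004 bot [0.5215 0.3143 0.0795] [0.5173 0.1072 0.0795] 0.20710975566194856 yaw -0.020899087964952323
slat lowfront [0.5289 0.3122 0.1335]
slat lowfront [0.5296 0.2184 0.1335]
slat lowfront [0.5306 0.2092 0.1335]
slat lowfront [0.5305 0.126  0.1335]
```

```bash
python3 - <<'E'
from h import *
plan((.460,.2150,.115),(.01,-1,0),(.30,0,-.954))
plan((.490,.2150,.098),(.01,-1,0),(.30,0,-.954))
E
```

```text
t 21.85 tcp [0.4605 0.2157 0.1155] F [-0.  -0.2 -0.4] w 1.0 j [ 41.  11. -56.  70. -17. -17.]
rot [-0.027 -0.011 -0.1  ] shift cm [0.06 0.03 0.07]
t 21.85 tcp [0.4605 0.2157 0.1155] F [-0.  -0.2 -0.4] w 1.0 j [ 41.  11. -56.  70. -17. -17.]
rot [-0.027 -0.011 -0.1  ] shift cm [-2.02  2.77 -0.  ]
```

step_arm(moves=[[[-0.009,-0.004,-0.03,0,0,0,100],[-0.018,-0.008,-0.06,0,0,0,100],[-0.027,-0.011,-0.1,0,0,0,100],[-0.027,-0.011,-0.1,0,0,0,100],[-0.027,-0.011,-0.1,0,0,0,100]]])

```text
time_s: 22.27
tcp_pos: [0.4619, 0.217, 0.1159]
ee_rot: [[-0.954, 0.3, 0.007], [-0.007, 0.001, -1.0], [-0.3, -0.954, 0.001]]
wrist_force: [0.4, 0.3, 1.2]
gripper_width: 1.002
```

```bash
python3 - <<'E'
from h import *
plan((.490,.2150,.098),(.01,-1,0),(.30,0,-.954))
E
```

```text
t 22.27 tcp [0.4619 0.217  0.1159] F [0.4 0.3 1.2] w 1.002 j [ 48.  12. -47.  35. -22.  11.]
rot [ 0.001 -0.002 -0.001] shift cm [-2.14  2.55  0.22]
```

step_arm(moves=[[[0,0,0,0,0.5,0,100],[0,0,0,-0.4,1,0.1,100],[0,0,0,-0.8,1.5,0.2,100],[0,0,0,-1.2,2,0.2,100],[0,0,0,-1.6,2.4,0.2,100]]])

```text
time_s: 22.68
tcp_pos: [0.4838, 0.213, 0.0965]
ee_rot: [[-0.954, 0.299, 0.007], [-0.008, -0.001, -1.0], [-0.299, -0.954, 0.004]]
wrist_force: [-0.1, 0.5, 0.5]
gripper_width: 0.996
```

```bash
python3 - <<'E'
from h import *
plan((.514,.2150,.098),(.01,-1,0),(.30,0,-.954))
c=optics.capture("wrist");cv2.imwrite(f"pics/w18.png",c["image"][:,:,::-1])
E
```

```text
t 22.68 tcp [0.4838 0.213  0.0965] F [-0.1  0.5  0.5] w 0.996 j [ 44.  15. -48.  40. -19.   9.]
rot [-0.001 -0.001  0.001] shift cm [-2.93  0.76 -0.18]
```

View pics/w18.png

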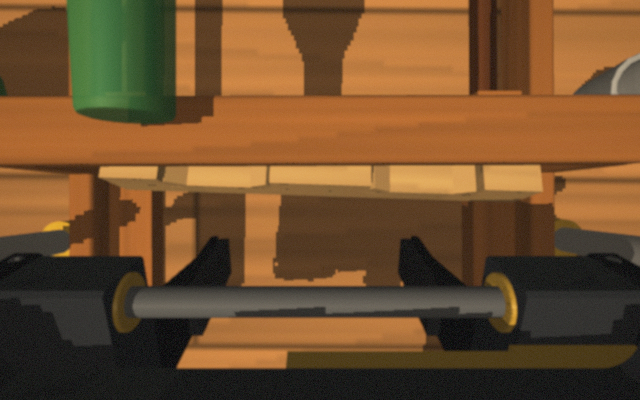

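step_arm(moves=[[[0,0,0,-0.5,0.15,0,100],[0,0,0,-1,0.3,-0.1,100],[0,0,0,-1.4,0.43,-0.1,100],[0,0,0,-1.8,0.55,-0.1,100],[0,0,0,-2.1,0.65,-0.1,100]]])

```text
time_s: 23.15
tcp_pos: [0.5057, 0.215, 0.0974]
ee_rot: [[-0.954, 0.3, 0.008], [-0.008, -0.0, -1.0], [-0.3, -0.954, 0.003]]
wrist_force: [-0.8, -0.5, 0.4]
gripper_width: 0.999
```

```bash
python3 - <<'E'
from h import *
plan((.514,.2150,.098),(.01,-1,0),(.30,0,-.954))
c=optics.capture("wrist");cv2.imwrite(f"pics/w19.png",c["image"][:,:,::-1])
E
```

```text
t 23.15 tcp [0.5057 0.215  0.0974] F [-0.8 -0.5  0.4] w 0.999 j [ 43.  17. -44.  37. -20.  13.]
rot [-0.    -0.001  0.   ] shift cm [-0.81  0.19  0.  ]
```

View pics/w19.png

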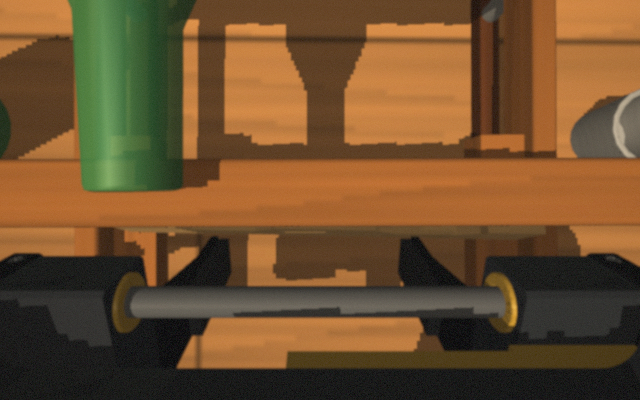

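Continue the last centimetre slowly, watching force.

step_arm(moves=[[[0,0,0,-0.15,0.05,0,100],[0,0,0,-0.3,0.1,0,100],[0,0,0,-0.4,0.13,0,100],[0,0,0,-0.5,0.16,0,100],[0,0,0,-0.6,0.19,0,100]]])

```text
time_s: 23.62
tcp_pos: [0.5113, 0.2147, 0.0971]
ee_rot: [[-0.954, 0.299, 0.008], [-0.009, -0.001, -1.0], [-0.299, -0.954, 0.003]]
wrist_force: [0.5, -0.2, 0.2]
gripper_width: 1.003
```

step_arm(moves=[[[0,0,0,-0.05,0.02,0,100],[0,0,0,-0.1,0.03,0,100],[0,0,0,-0.2,0.06,0,100],[0,0,0,-0.2,0.06,0,100],[0,0,0,-0.2,0.06,0,100]]])

```text
time_s: 24.03
tcp_pos: [0.5136, 0.2148, 0.0972]
ee_rot: [[-0.954, 0.299, 0.008], [-0.008, -0.001, -1.0], [-0.299, -0.954, 0.003]]
wrist_force: [0.5, 0.1, -0.4]
gripper_width: 0.996
```

```bash
python3 - <<'E'
from h import *
plan((.514,.2150,.098),(.01,-1,0),(.30,0,-.954))
c=optics.capture("wrist");cv2.imwrite(f"pics/w20.png",c["image"][:,:,::-1])
c=optics.capture("scene");a=c["image"][80:240,270:450,::-1];cv2.imwrite("pics/scene20z.png",cv2.resize(a,None,fx=3.7,fy=3.7,interpolation=2))
E
```

```text
t 24.03 tcp [0.5136 0.2148 0.0972] F [ 0.5  0.1 -0.4] w 0.996 j [ 43.  17. -43.  36. -20.  15.]
rot [-0.001 -0.001  0.001] shift cm [-0.07 -0.06 -0.02]
```

View pics/w20.png

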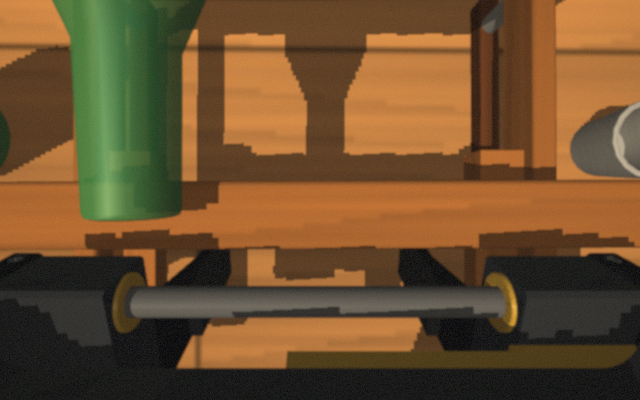

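View pics/scene20z.png

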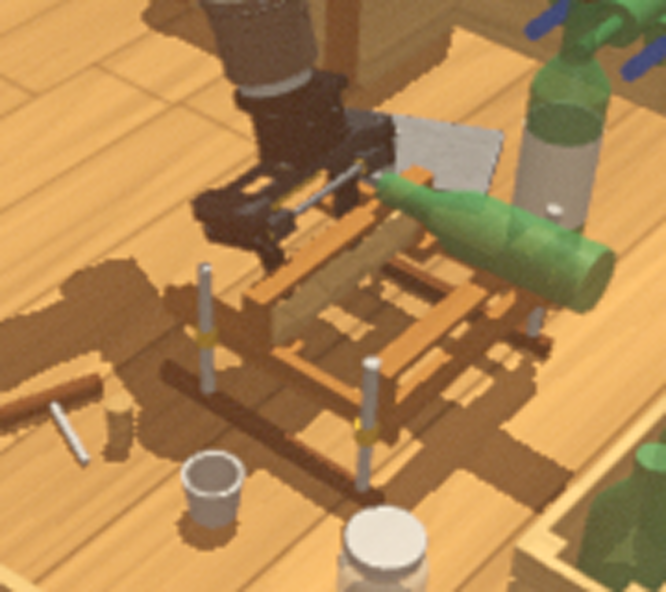

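```bash
python3 - <<'E'
from h import *
c=optics.capture("scene");np.savez("s20",**c);a=c["image"][130:180,325:395,::-1];cv2.imwrite("pics/s20zz.png",np.clip(cv2.resize(a,None,fx=11,fy=11,interpolation=2)*1.3,0,255).astype(np.uint8))
E
```

```text
(no output)
```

View pics/s20zz.png

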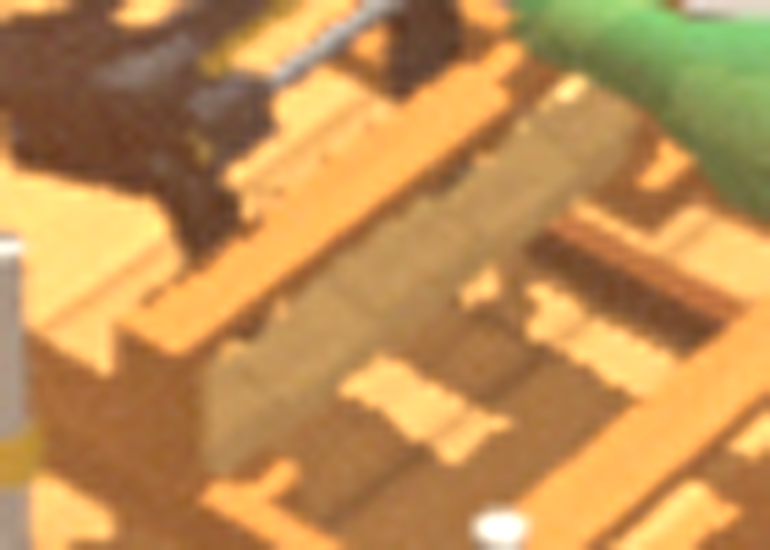

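step_arm(moves=[[[0,0,0,0.8,-0.24,0,100],[0,0,0,1.8,-0.55,0,100],[0,0,0,3,-0.9,0,100],[0,0,0,4.5,-1.5,0,100],[0,0,0,6,-2.5,0,100]]])

```text
time_s: 24.6
tcp_pos: [0.4481, 0.2138, 0.1026]
ee_rot: [[-0.954, 0.299, 0.008], [-0.008, -0.002, -1.0], [-0.299, -0.954, 0.004]]
wrist_force: [0.2, 0.3, 0.1]
gripper_width: 0.998
```

step_arm(moves=[[[0,0,0,0,0,0,100],[0,0,0,0,0,0,100],[0,0,0,0,0,0,100],[0,0,0,0,0,0,100],[0,0,0,0,0,0,100]]])

```text
time_s: 25.02
tcp_pos: [0.4494, 0.2145, 0.103]
ee_rot: [[-0.954, 0.3, 0.007], [-0.008, -0.001, -1.0], [-0.299, -0.954, 0.003]]
wrist_force: [0.3, -0.3, -0.1]
gripper_width: 1.001
```

```bash
python3 - <<'E'
from h import *
plan((.514,.2150,.098),(.01,-1,0),(.30,0,-.954))
c=optics.capture("wrist");cv2.imwrite(f"pics/w21.png",c["image"][:,:,::-1]);np.savez("w21",**c)
a=c["image"][80:180,90:570,::-1]
L=cv2.resize(a[:,:240],None,fx=3,fy=3,interpolation=2);R=cv2.resize(a[:,240:],None,fx=3,fy=3,interpolation=2)
cv2.imwrite("pics/w21z.png",np.clip(np.vstack([L,R])*1.3,0,255).astype(np.uint8))
E
```

```text
t 25.02 tcp [0.4494 0.2145 0.103 ] F [ 0.3 -0.3 -0.1] w 1.001 j [ 47.  12. -51.  41. -20.   5.]
rot [-0.001 -0.001  0.001] shift cm [-6.02  2.41 -0.01]
```

View pics/w21.png

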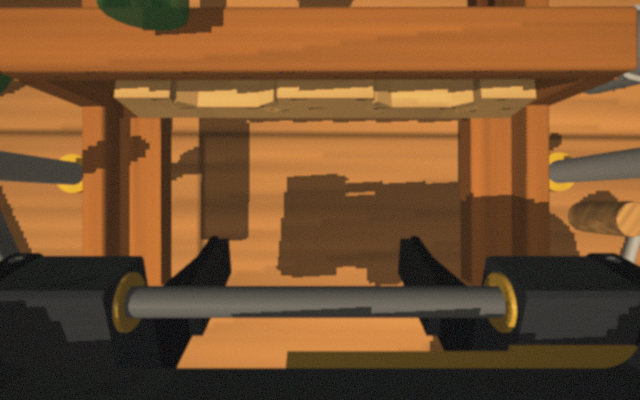

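View pics/w21z.png

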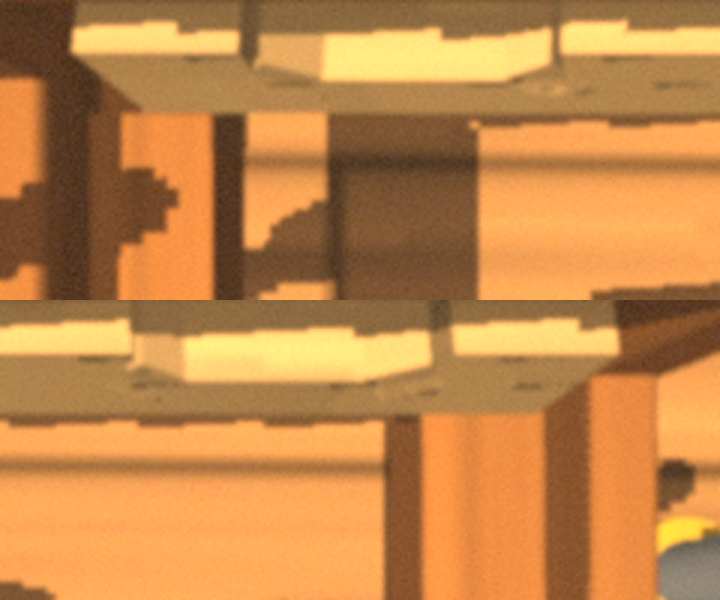

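```bash
python3 - <<'E'
from h import *
np.set_printoptions(precision=4,suppress=True)
c=dict(np.load("w21.npz"))
for d in(0,-.004):
    for nm,L,R,z in(("top",(114,97.3),(536,98.3),.1075+d),("bot",(136.7,116.7),(511.7,117.3),.0835+d)):
        a=onz(c,*L,z);b=onz(c,*R,z);print(d,nm,a,b,np.linalg.norm(a-b),"mid",(a+b)/2)
for p in((330,72),): print("slat lowfront",onz(c,*p,.1335),"topfront",onz(c,330,72,.1455))
E
```

```text
0 top [0.5295 0.3107 0.1075] [0.5306 0.1108 0.1075] 0.19990987501613805 mid [0.53   0.2107 0.1075]
0 bot [0.5259 0.3121 0.0835] [0.5272 0.1085 0.0835] 0.2035639874533647 mid [0.5265 0.2103 0.0835]
-0.004 top [0.5306 0.313  0.1035] [0.5318 0.1082 0.1035] 0.20477783413264172 mid [0.5312 0.2106 0.1035]
-0.004 bot [0.5268 0.3141 0.0795] [0.5281 0.1062 0.0795] 0.2078890198384648 mid [0.5275 0.2102 0.0795]
slat lowfront [0.5328 0.2099 0.1335] topfront [0.5284 0.2105 0.1455]
```

```bash
python3 - <<'E'
from h import *
np.set_printoptions(precision=4,suppress=True)
c=dict(np.load("w15.npz"))
a=c["image"][195:255,80:560,::-1]
L=cv2.resize(a[:,:240],None,fx=3,fy=3,interpolation=2);R=cv2.resize(a[:,240:],None,fx=3,fy=3,interpolation=2)
cv2.imwrite("pics/w15z.png",np.clip(np.vstack([L,R])*1.3,0,255).astype(np.uint8))
c=optics.capture("scene");a=c["image"][130:180,325:395,::-1];cv2.imwrite("pics/s21zz.png",np.clip(cv2.resize(a,None,fx=11,fy=11,interpolation=2)*1.3,0,255).astype(np.uint8))
E
```

```text
(no output)
```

View pics/w15z.png

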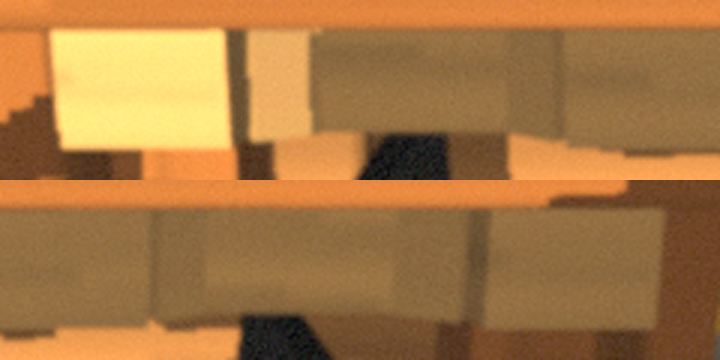

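View pics/s21zz.png

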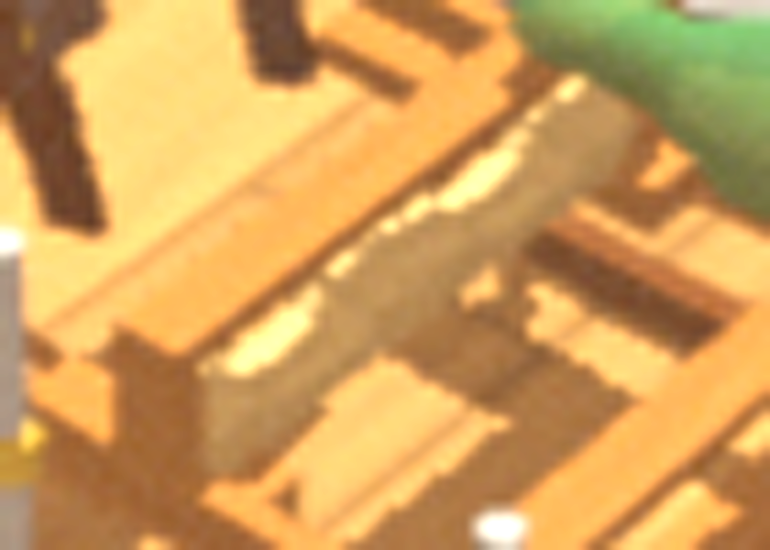

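step_arm(moves=[[[0,0,0,-1.5,1,0,100],[0,0,0,-3,1.6,0,100],[0,0,0,-4.5,2.1,0,100],[0,0,0,-5.5,2.35,0,100],[0,0,0,-5.8,2.44,0,100]]])

```text
time_s: 25.53
tcp_pos: [0.5131, 0.2152, 0.097]
ee_rot: [[-0.954, 0.3, 0.007], [-0.007, -0.0, -1.0], [-0.3, -0.954, 0.003]]
wrist_force: [0.0, 0.4, 0.2]
gripper_width: 1.001
```

step_arm(moves=[[[0,0,0,-0.1,0.03,0,100],[0,0,0,-0.2,0.06,0,100],[0,0,0,-0.3,0.09,0,100],[0,0,0,-0.35,0.11,0,100],[0,0,0,-0.4,0.12,0,100]]])

```text
time_s: 25.95
tcp_pos: [0.5151, 0.2146, 0.0972]
ee_rot: [[-0.954, 0.299, 0.008], [-0.009, -0.001, -1.0], [-0.299, -0.954, 0.004]]
wrist_force: [-0.3, -0.3, -0.6]
gripper_width: 0.997
```

step_arm(moves=[[[0,0,0,-0.05,0.01,0,100],[0,0,0,-0.1,0.03,0,100],[0,0,0,-0.1,0.03,0,100],[0,0,0,-0.1,0.03,0,100],[0,0,0,-0.1,0.03,0,100]]])

```text
time_s: 26.37
tcp_pos: [0.5166, 0.2148, 0.0972]
ee_rot: [[-0.954, 0.299, 0.008], [-0.009, -0.001, -1.0], [-0.299, -0.954, 0.003]]
wrist_force: [0.1, 0.6, -0.2]
gripper_width: 1.0
```

step_arm(moves=[[[0,0,0,-0.05,0.01,0,100],[0,0,0,-0.1,0.03,0,100],[0,0,0,-0.1,0.03,0,100],[0,0,0,-0.1,0.03,0,100],[0,0,0,-0.1,0.03,0,100]]])

```text
time_s: 26.78
tcp_pos: [0.5175, 0.2147, 0.0971]
ee_rot: [[-0.954, 0.299, 0.008], [-0.009, -0.001, -1.0], [-0.299, -0.954, 0.004]]
wrist_force: [-1.6, 0.3, -1.1]
gripper_width: 1.0
```

```bash
python3 - <<'E'
from h import *
plan((.514,.2150,.098),(.01,-1,0),(.30,0,-.954))
c=optics.capture("scene");a=c["image"][120:180,315:395,::-1];cv2.imwrite("pics/s22zz.png",np.clip(cv2.resize(a,None,fx=10,fy=10,interpolation=2)*1.3,0,255).astype(np.uint8))
c=optics.capture("wrist");cv2.imwrite(f"pics/w22.png",c["image"][:,:,::-1])
E
```

```text
t 26.78 tcp [0.5175 0.2147 0.0971] F [-1.6  0.3 -1.1] w 1.0 j [ 42.  18. -42.  36. -20.  16.]
rot [-0.001 -0.001  0.001] shift cm [ 0.31 -0.19 -0.03]
```

View pics/s22zz.png

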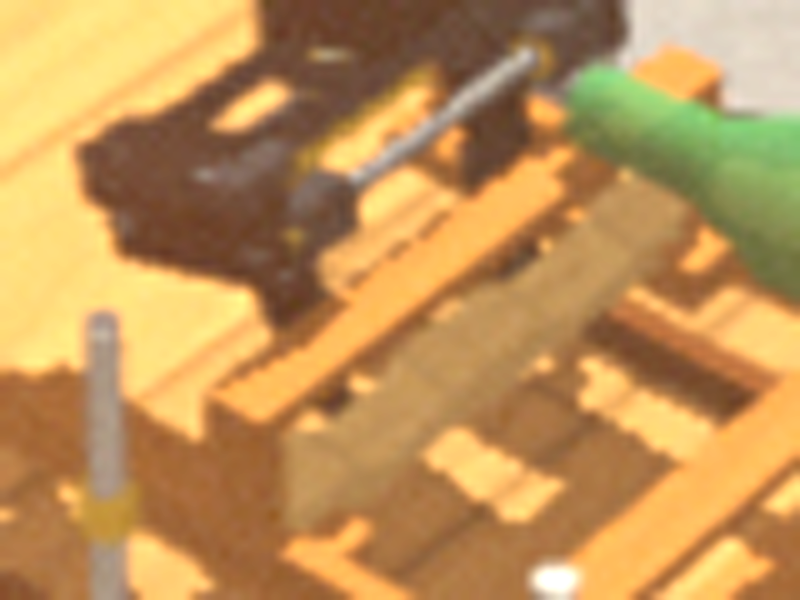

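View pics/w22.png

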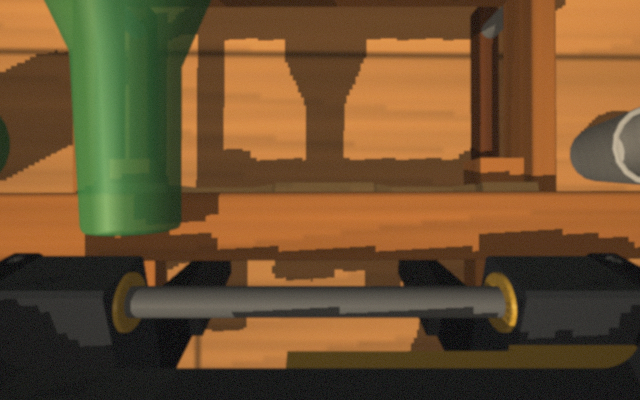

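step_arm(moves=[[[0,0,0,0.8,-0.24,0,100],[0,0,0,1.8,-0.55,0,100],[0,0,0,3,-0.9,0,100],[0,0,0,4.5,-1.6,0,100],[0,0,0,6.4,-2.6,0,100]]])

```text
time_s: 27.3
tcp_pos: [0.4491, 0.2147, 0.103]
ee_rot: [[-0.954, 0.3, 0.007], [-0.008, -0.0, -1.0], [-0.3, -0.954, 0.003]]
wrist_force: [0.3, 0.5, 0.0]
gripper_width: 0.998
```

step_arm(moves=[[[0,0,0,0,0,0,100],[0,0,0,0,0,0,100],[0,0,0,0,0,0,100],[0,0,0,0,0,0,100],[0,0,0,0,0,0,100]]])

```text
time_s: 27.72
tcp_pos: [0.4496, 0.2146, 0.1029]
ee_rot: [[-0.954, 0.3, 0.007], [-0.008, -0.0, -1.0], [-0.3, -0.954, 0.003]]
wrist_force: [-0.4, 0.2, 0.1]
gripper_width: 1.001
```

```bash
python3 - <<'E'
from h import *
plan((.514,.2150,.098),(.01,-1,0),(.30,0,-.954))
c=optics.capture("wrist");cv2.imwrite(f"pics/w23.png",c["image"][:,:,::-1]);np.savez("w23",**c)
a=c["image"][60:160,90:570,::-1]
L=cv2.resize(a[:,:240],None,fx=3,fy=3,interpolation=2);R=cv2.resize(a[:,240:],None,fx=3,fy=3,interpolation=2)
cv2.imwrite("pics/w23z.png",np.clip(np.vstack([L,R])*1.3,0,255).astype(np.uint8))
c=optics.capture("scene");a=c["image"][120:180,315:395,::-1];cv2.imwrite("pics/s23zz.png",np.clip(cv2.resize(a,None,fx=10,fy=10,interpolation=2)*1.3,0,255).astype(np.uint8))
E
```

```text
t 27.72 tcp [0.4496 0.2146 0.1029] F [-0.4  0.2  0.1] w 1.001 j [ 47.  12. -51.  41. -20.   5.]
rot [-0.    -0.002  0.   ] shift cm [-6.    2.4   0.01]
```

View pics/w23.png

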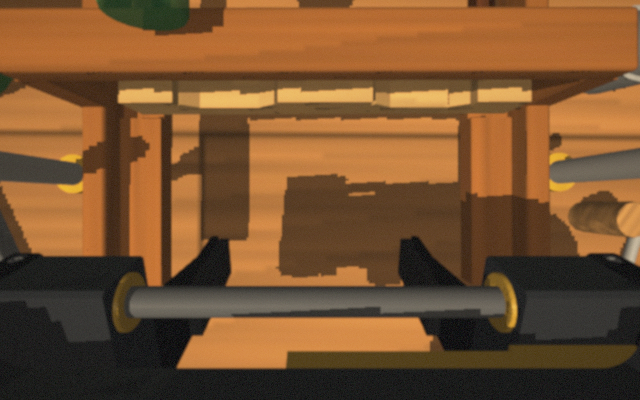

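View pics/w23z.png

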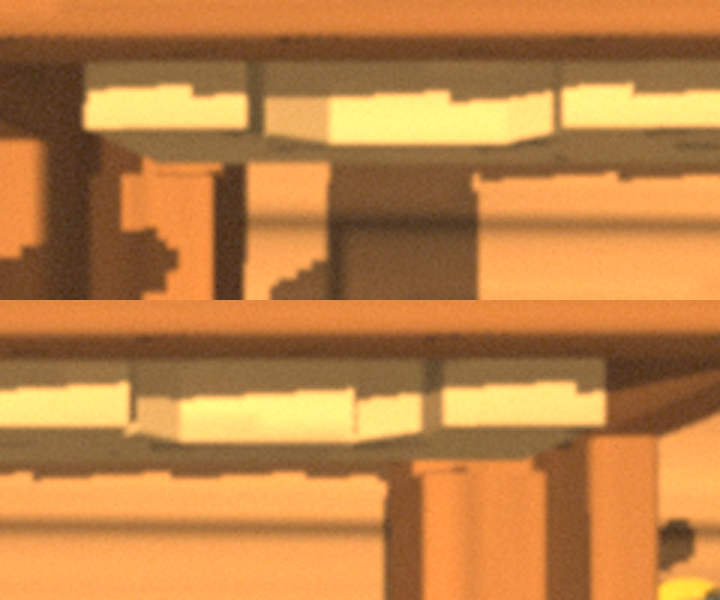

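View pics/s23zz.png

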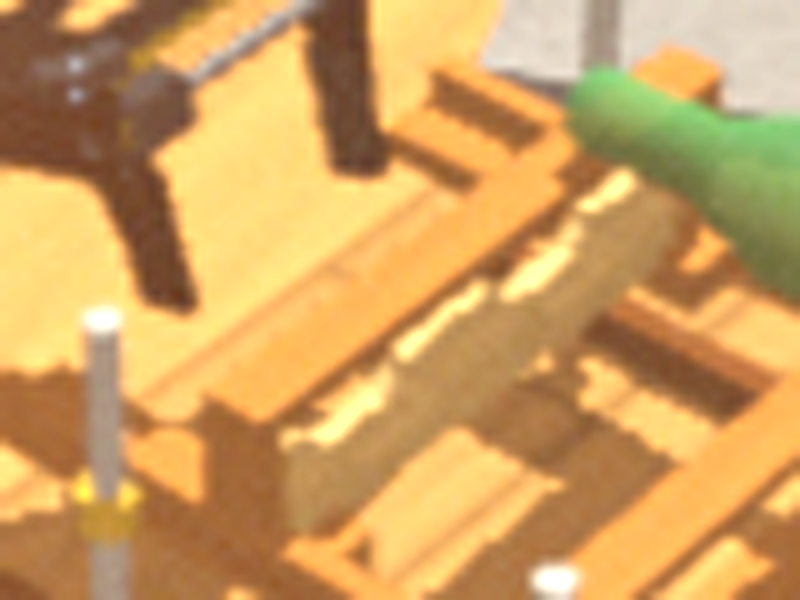

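```bash
python3 - <<'E'
from h import *
np.set_printoptions(precision=4,suppress=True)
c=dict(np.load("w23.npz"))
for d in(0.001,-.003):
    for nm,L,R,z in(("top",(90+84/3,60+130/3),(330+606/3,60+128/3),.1075+d),("bot",(90+138/3,60+162/3),(330+535/3,60+160/3),.0835+d)):
        a=onz(c,*L,z);b=onz(c,*R,z);print(d,nm,a,b,np.linalg.norm(a-b),"mid",(a+b)/2)
for p in((90+180/3,60+172/3),(330+450/3,60+169/3)): print("notch edge",onz(c,*p,.0835),onz(c,*p,.0795))
E
```

```text
0.001 top [0.5265 0.3083 0.1085] [0.5284 0.1135 0.1085] 0.19484096110318302 mid [0.5274 0.2109 0.1085]
0.001 bot [0.5273 0.3121 0.0845] [0.5292 0.1111 0.0845] 0.20097008426881752 mid [0.5283 0.2116 0.0845]
-0.003 top [0.5276 0.3105 0.1045] [0.5295 0.1109 0.1045] 0.19961662392147078 mid [0.5285 0.2107 0.1045]
-0.003 bot [0.5283 0.3141 0.0805] [0.5302 0.1089 0.0805] 0.20526443369598577 mid [0.5292 0.2115 0.0805]
notch edge [0.5258 0.305  0.0835] [0.5267 0.3069 0.0795]
notch edge [0.5277 0.126  0.0835] [0.5287 0.1241 0.0795]
```

```bash
python3 - <<'E'
from h import *
c=optics.capture("top");a=c["image"][:,:,::-1];cv2.imwrite("pics/top24.png",a)
b=cv2.imread("pics/top0.png");cv2.imwrite("pics/top24d.png",cv2.absdiff(a,b)*2)
E
```

```text
(no output)
```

View pics/top24.png

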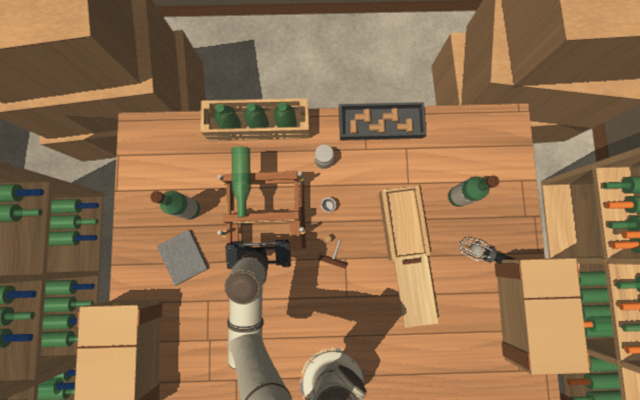

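View pics/top24d.png

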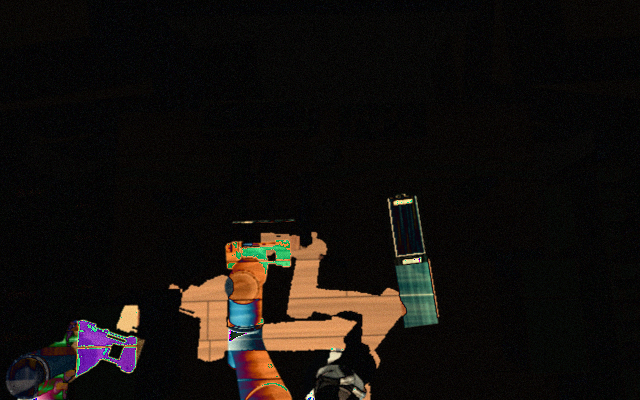

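The difference image shows changes only at the arm, its shadow, the lid and the bar, so no bystander has moved. The lid is fully out and the gripper is clear of everything.

```bash
python3 -c "
from station import r
print(r.finish_job())"
```

```text
the job is handed in; nothing more can be done
None
```

The bar is seated in the notches of both ledges, and I handed the job in at about 28 s of the 67 s allowed; no verdict was reported.

**What I did**
- **Lid:** I pushed the lid until the force rose from about 3 N to 12 N, which I took as its stop.
- **Bar out and laid down:** I lifted the bar out and set it across the ledge fronts with about 7 N of contact. I let it go there, about 95 mm in front of the notch centre.
- **Push back:** I pushed it under the slat with both open fingers until it dropped in.

**Last checks**
- **Height:** the bar measured about 4 mm lower than when it lay on the flat front, which matches the notch depth.
- **Level and straight:** its rear face is vertical to about 1 mm and parallel to the rack.
- **Position:** about 2 mm of the 2.5 mm gap shows behind it, so it is near the notch centre line. It sits about 3.5 mm off the middle of the rack.
- **Bystanders:** before-and-after top views showed no change at any of them.
- **Gripper:** it was clear and open, about 65 mm in front of the bar.

**What went wrong on the way**
- **Tilt near a wrist limit:** one tilting move during the push missed its commanded pose by a few centimetres. It shoved the bar forward and skewed it, with up to about 12 N read at the wrist. I backed off, used a smaller tilt, and pushed it straight again.
- **First final push too short:** the bar was still on the notch edge and tilted, so I pushed it about 4 mm further before it seated.

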